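# Slide a jar tray over the gap onto the shaker and clamp it

### The job

Slide the loaded culture tray from the lab jack across the open gap onto the shaker's platform, without lifting it off or letting its nose sag into the gap, and press it home against the end bar, keeping up a steady, gentle push of about 8 N for a moment to be sure it is seated. Then push the sliding clamp bar over until it presses the tray against the fixed side bar, again with a steady 8 N or so on the tray for a moment, and leave tray and clamp there, square, flat and touching. Do not lean hard on the jack or bang the tray into the bars, keep the jars standing in their bays, and leave the other things on the bench alone.

Things in the scene. Friction and masses are not known exactly. Their poses are not given: they have to be found in the camera images.
- tray_grip (a point): centre of the upright grip at the tail of the white culture tray, 30 mm above the tray's underside: a ribbed block 10 mm thick (along tray y), 70 mm wide (x), topping out 50 mm above the underside, its outer face flush with the tail. Axes are the tray's: nose to -y, tail to +y, z up. It lies 95 mm behind the tray's middle, 195 mm behind the nose
- tray_nose (a point): middle of the outside of the tray's nose wall, 20 mm above the underside (tray axes). The tray is 150 mm wide (x), 200 mm long (y); walls 3 mm thick, 34 mm tall; floor's top 7 mm above the underside. It stands on two slick skids 4 mm high, 180 mm long, ending 10 mm short of nose and tail; friction on the plates about 0.15. At the start it is on the jack, nose to the shaker
- tray_near_side (a point): middle of the outside of the tray's side wall that faces the sliding clamp bar (tray -x), 22 mm above the underside (tray axes). Tray 0.16 kg, with its load about 0.75 kg, most of it at the nose: the whole balances about 50 mm behind the nose, so when the nose hangs far out over the gap the tray tips down unless its tail is held
- jar_a_center (a point): centre of a glass culture jar with white lid, 62 mm across, 72 mm tall, about 0.28 kg, standing loose in one of the two bays at the tray's nose, which have ribs 15 mm high
- jar_b_center (a point): centre of the other such jar, in the other bay
- dish: small lidded culture dish, 56 mm across, 13 mm high, lying loose on the tray floor between the jars and the grip; origin under its centre
- jack: steel lab jack, fixed: top plate 200 x 200 mm, level, its top 116 mm above this origin (centre of the jack's underside). The edge towards the shaker is the -y one, 100 mm from the centre. The plate's top lies 1 to 3 mm higher than the shaker's platform, and the open gap between the two plates is 65 to 85 mm
- shaker: orbital shaker, fixed and off: white housing, square aluminium platform 260 x 260 mm, level, its top 115 mm above this origin (centre of the underside). The tray enters over the +y edge and travels to -y. In this frame the end bar's face is at y = -115 mm, the side bar's face at x = +85 mm; a tray fully home has its nose at y = -115 mm, its middle at x = +10, y = -15 mm
- end_bar: the fixed end bar across the platform's -y end, 190 mm long along shaker x, 14 mm thick, rubber sleeve 13 to 31 mm above the platform, on two small feet; origin on the platform under its middle; the tray's nose comes up against its +y face, 7 mm from the origin (axes are the shaker's)
- side_bar: the fixed side bar at the platform's +x side, like the end bar but 180 mm long along shaker y; origin on the platform under its middle; its face towards the tray looks to -x, 7 mm from the origin (axes are the shaker's)
- clamp (a joint): travel in m of the sliding clamp bar at the platform's -x side: 0 fully open (its face at shaker x = -105 mm), growing towards the tray (shaker +x), at most 0.050; 0.040 when it holds a tray that lies against the side bar. It slides stiffly (about 3 N) and stays where it is left
- clamp_face (a point): middle of the clamp bar's face towards the tray, 22 mm above the platform (axes are the shaker's; the bar is like the side bar, 180 mm long along y, 14 mm thick, 31 mm tall)
- clamp_back (a point): middle of the clamp bar's back, 14 mm behind its face, 22 mm above the platform; it is pushed here towards shaker +x (axes are the shaker's). When fully open the platform goes on for 11 mm behind it, and beyond that there is free space
- flask: bystander on the bench, to be left alone: Erlenmeyer flask, greenish glass, 82 mm across the foot, 124 mm tall; origin under its centre
- beaker: bystander on the bench, to be left alone: glass beaker, 72 mm across, 95 mm tall; origin under its centre
- apple: bystander on the bench, to be left alone: yellow-brown apple, 74 mm across; origin under its centre
- tube_rack: bystander on the bench, to be left alone: white rack 100 x 45 mm with eight stoppered tubes, 94 mm tall; origin under its centre
- dish_stack: bystander on the bench, to be left alone: stack of three lidded culture dishes, 93 mm across, 45 mm tall; origin under its centre
- pot: bystander on the bench, to be left alone: terracotta pot, 90 mm across, with a small plant, about 130 mm tall; origin under its centre

How it is judged:
On the way, in this order (a step that is already met when the one before it is completed fails the run):
1. the tray stands wholly on the platform, level, and is pressed against the end bar with at least 3 N (y of tray_nose in the frame of shaker below -0.112 m and angle between tray_grip's own z axis and vertical below 0.03 rad and contact force between tray and end_bar above 3 N), for 0.15 s.
2. the clamp bar presses the tray against the side bar with at least 3 N, the tray still home at the end bar (y of tray_nose in the frame of shaker below -0.112 m and x of tray_near_side in the frame of shaker above -0.068 m and contact force between tray and side_bar above 3 N and contact force between tray and clamp_bar above 3 N), for 0.15 s.
At the end, for the whole second after the job is handed in: The tray stands flat on the platform, its nose within 3 mm of the end bar, its far side within 3 mm of the side bar, square within 0.02 rad; the clamp bar's face within 2 mm of the tray; both jars upright in their bays and the dish flat in the tray; everything at rest (y of tray_nose in the frame of shaker below -0.112 m and x of tray_near_side in the frame of shaker above -0.068 m and angle between the y axis of tray_grip and the y axis of shaker, either way round below 0.02 rad and angle between tray_grip's own z axis and vertical below 0.02 rad and z of tray_grip in the frame of shaker below 0.149 m and x of clamp_face in the frame of tray_near_side above -0.002 m and angle between each of jar_a_center, jar_b_center, dish's own z axis and vertical below 0.1 rad and distance between each of jar_a_center, jar_b_center and tray_nose below 0.075 m and horizontal distance between dish and tray_grip below 0.135 m and linear speed of tray below 0.01 m/s); the robot touches nothing.
It fails at once if the tray sagged or tipped (more than 0.06 rad, about 3.5 degrees) (angle between tray_grip's own z axis and vertical above 0.06 rad).
It fails at once if the tray was lifted off (tail or nose more than 12 mm above its resting height on the jack) (z of tray_grip in the frame of jack above 0.158 m or z of tray_nose in the frame of jack above 0.148 m).
It fails at once if the tray was pressed on the jack with more than 30 N (contact force between tray and jack above 30 N).
It fails at once if the tray was pressed against the end bar, the side bar or the clamp bar with more than 25 N (contact force between tray and end_bar above 25 N or contact force between tray and side_bar above 25 N or contact force between tray and clamp_bar above 25 N).
It fails at once if another thing on the bench was moved by more than 30 mm (distance of any of flask, beaker, apple, tube_rack, dish_stack, pot from where it was at the start of the episode above 0.03 m).
It also fails if it takes over 72 s, if anything falls off the work surface, if the arm or the gripper's body presses on something with over 40 N, if the wrist force passes 120 N, or if a joint passes its speed limit or range.

### The arm

A 6-joint arm with a two-finger parallel gripper is mounted at the origin on the work surface. World frame = base frame: x ahead of the robot, y to its left, z up, the work surface at z = 0. Lengths are in m, angles in rad, forces in N, time in s.
With the tool pointing down it reaches from about 0.375 to 0.9 m from the base axis. Payload 3.1 kg.
Tool frame: the origin (TCP) lies midway between the tips of the shut fingers; the grasp point (between the pads) lies manip.grip_depth behind it (manip.grip_depth is the distance from the TCP to the grasp point, in m); z points along the fingers, y is the direction in which the jaws open and shut (so a half turn about z gives the same grasp; the last joint's range is limited). The gripper opens to 85 mm and grips with 20 to 120 N. Pads are 22 mm wide; open, the fingers measure 114 mm over their backs; the gripper's body (76 mm by 85 mm) begins 54 mm behind the grasp point. The pads swing forward as they close: fully open they stand 13 mm farther back than shut.
Start: joints at [1.02, 0.527, 1.433, -0, 1.181, -0.178], TCP at [0.227, 0.582, 0.231] pointing down, gripper open.
Joint ranges: [-3.08, 3.08], [-0.75, 2.2], [0.22, 2.44], [-1.43, 4.57], [0, 2.65], [-2.85, 2.85]. Speed limits (rad/s): [2.79, 2.79, 3.14, 3.14, 3.14, 3.14].

### API

Orientations are given as a unit quaternion [x, y, z, w].
In Python, from station import manip, vision gives the robot as it stands.
- The arm moves only by the shell command python3 -m crank 'ROWS' [FORCE]. ROWS is JSON, a list of rows, each an object with "grip": the closure, from 0 (fully open) to 1 (shut); "offset": the shift along the tool's x, y, z in mm, a list of three; "angular": the turn, a rotation vector about the tool's x, y, z in degrees, a list of three. A call has 1 to 10 rows; each row is the pose to reach, as a shift and turn from the pose commanded when the call began, along the tool's axes at that moment; what a row does not reach only later rows make up. A row lasts 1/10 s, in which the tool goes at most 50 mm and 8.59 degrees, less where a joint would pass 70% of its speed; a pose out of reach is approached as far as the arm can. A call with a gripper value outside its range is refused whole. The fingers move at their own pace and stop on an object; FORCE is the grip in N (left out, the last holds). Time passes only in rows, so rows that repeat a pose let the fingers close. It gives the time, the measured TCP pose, the force and the opening at its end, in the units of the state.
- manip.sense(): the state, without advancing time (a new reading comes with each control period).
- vision.snapshot(name): name is "scene" or "top"; returns a dict with "pixels" (420x560x3 uint8, red, green, blue), "intrinsics" (3x3 intrinsics, pixels), "R" (3x3) and "t" (3): a world point X has camera coordinates R X + t. Camera axes: x right, y down, z forward; pixel columns grow to the right and rows downward; lengths in m; the calibration is good to about 2 mm. A picture is of the moment at which its call begins. There is no depth.
- manip.sign_off(): hands the job in, once; it reports no verdict.
The state is a dict: "t": time; "q": joint angles; "qd": joint speeds; "tau": joint torques, N m; "tcp_pos": TCP position; "tool_rot": TCP orientation; "force": force on the tool from outside, world axes, zero at the start; "ft_torque": the same for the moment, N m; "finger_gap": opening from 0.0 (shut) to 1.0 (fully open).
Only numpy, scipy, OpenCV 4.12 (cv2) and the standard library are available. Lean on these libraries where they do the work, as an engineer would, in place of code of your own. Each camera call takes 0.05 s, during which the arm holds its last target.

## Working session

There is one attempt and no reset: what is moved stays moved. The work goes in short steps, Python scripts to look and compute and a shell command to move; the robot and the scene stay as the last step left them, time stands still between calls to the robot, and variables do not carry over. Pictures are saved under pics/ and viewed, and the job is handed in when it is done.

```bash
ls; mkdir -p pics
python3 - <<'E'
from station import manip, vision
import cv2
print(manip.sense(), manip.grip_depth)
for n in ("scene","top"):
    s=vision.snapshot(n); cv2.imwrite(f"pics/{n}0.png",s["pixels"][:,:,::-1]); print(n,s["intrinsics"],s["R"],s["t"])
E
```

```text
pics
{'t': 0.0, 'q': array([ 1.02054617e+00,  5.28433355e-01,  1.43386403e+00,  1.28450484e-05,
        1.18142764e+00, -1.78485387e-01]), 'qd': array([ 0.0006147 , -0.00136599,  0.00048985, -0.00225116, -0.00035679,
       -0.00120161]), 'tau': array([ 3.72096665e-04, -4.42345405e+01, -1.78027833e+01, -2.35601738e-04,
        8.34076724e-03, -2.13129704e-05]), 'tcp_pos': array([0.22662563, 0.5817126 , 0.23036596]), 'tool_rot': array([ 1.84816087e-01,  9.82772546e-01, -9.94074949e-04, -3.85494386e-04]), 'force': array([ 0.52549663, -0.8043545 ,  0.26816778]), 'ft_torque': array([-0.02935291, -0.00904594,  0.02461438]), 'finger_gap': 0.9976102676546192} 0.0187
scene [[391.60947346   0.         286.48512997]
 [  0.         391.60947346 205.93597659]
 [  0.           0.           1.        ]] [[ 0.65970921  0.75142654  0.01191283]
 [ 0.59471042 -0.51229903 -0.6195718 ]
 [-0.45945976  0.41582191 -0.78484959]] [-0.32994033 -0.19139139  1.45291386]
top [[412.65430362   0.         276.39879644]
 [  0.         412.65430362 211.03956233]
 [  0.           0.           1.        ]] [[ 0.01633183 -0.99970434  0.01801373]
 [-0.98813138 -0.01888969 -0.15244527]
 [ 0.15274047 -0.01531022 -0.98814773]] [-0.00328297  0.50218511  1.15468877]
```

View pics/scene0.png

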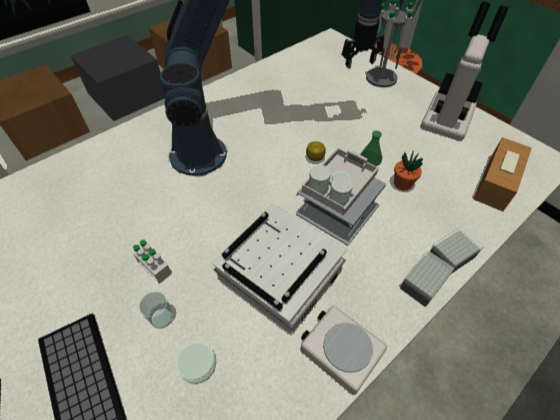

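View pics/top0.png

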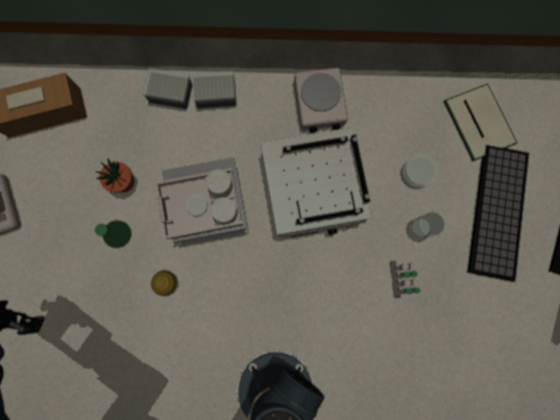

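Run:
```python
import cv2
i=cv2.imread("pics/top0.png")
cv2.imwrite("pics/top0a.png",cv2.resize(i[40:240,60:320],None,fx=3,fy=3,interpolation=cv2.INTER_CUBIC))
cv2.imwrite("pics/top0b.png",cv2.resize(i[60:260,260:460],None,fx=3,fy=3,interpolation=cv2.INTER_CUBIC))
```

```text
(no output)
```

View pics/top0a.png

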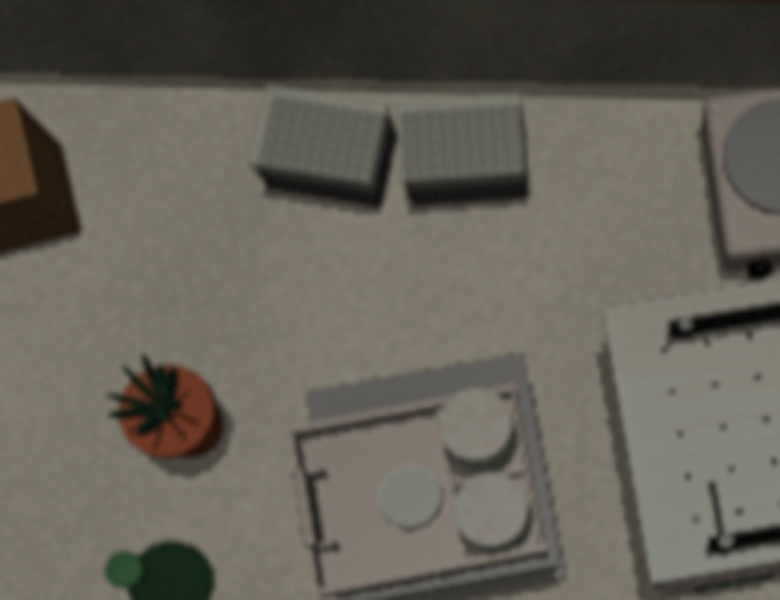

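View pics/top0b.png

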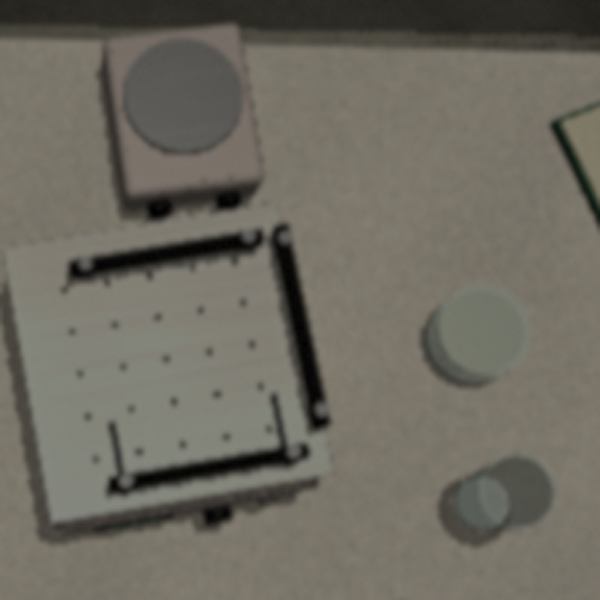

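Run:
```python
import cv2
i=cv2.imread("pics/scene0.png")
cv2.imwrite("pics/scene0a.png",cv2.resize(i[195:335,205:355],None,fx=5,fy=5,interpolation=cv2.INTER_CUBIC)[:600])
cv2.imwrite("pics/scene0b.png",cv2.resize(i[140:240,290:410],None,fx=6,fy=6,interpolation=cv2.INTER_CUBIC))
i=cv2.imread("pics/top0.png")
cv2.imwrite("pics/top0c.png",cv2.resize(i[150:250,150:260],None,fx=6,fy=6,interpolation=cv2.INTER_CUBIC))
cv2.imwrite("pics/top0d.png",cv2.resize(i[125:240,255:380],None,fx=5,fy=5,interpolation=cv2.INTER_CUBIC))
```

```text
(no output)
```

View pics/scene0a.png

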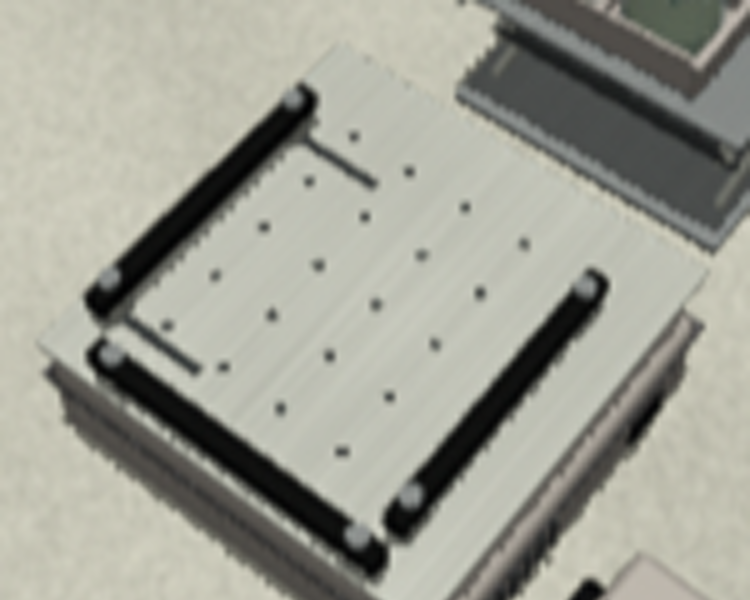

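View pics/scene0b.png

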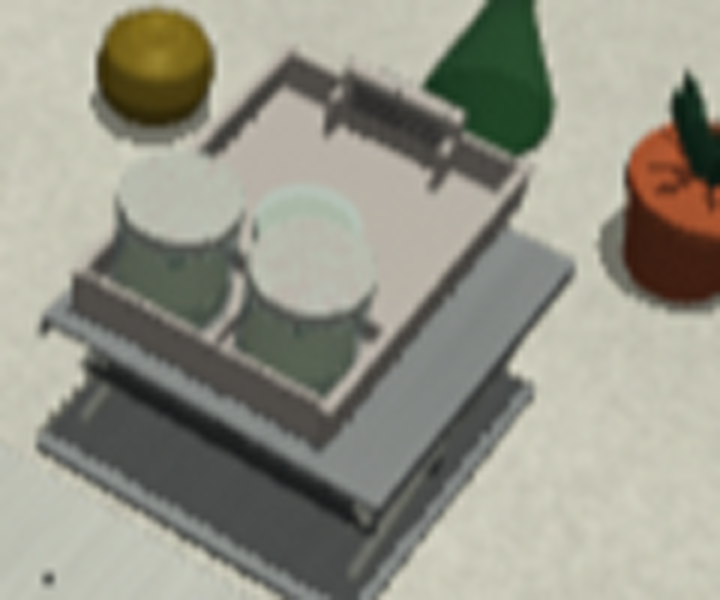

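View pics/top0c.png

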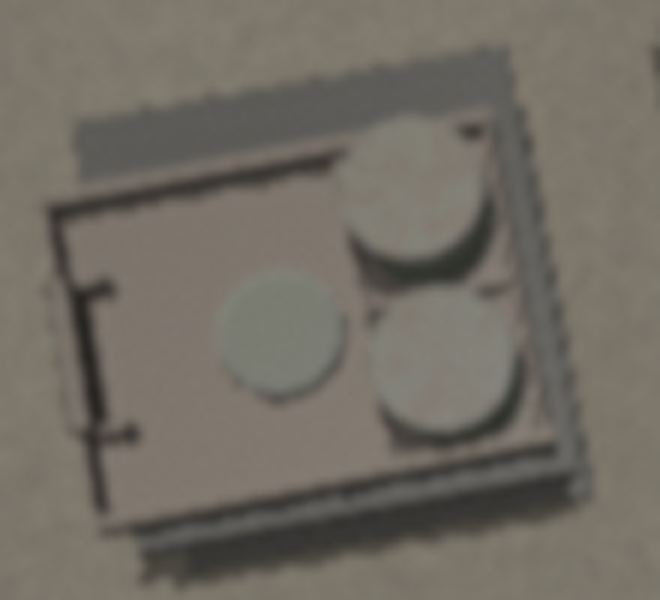

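View pics/top0d.png

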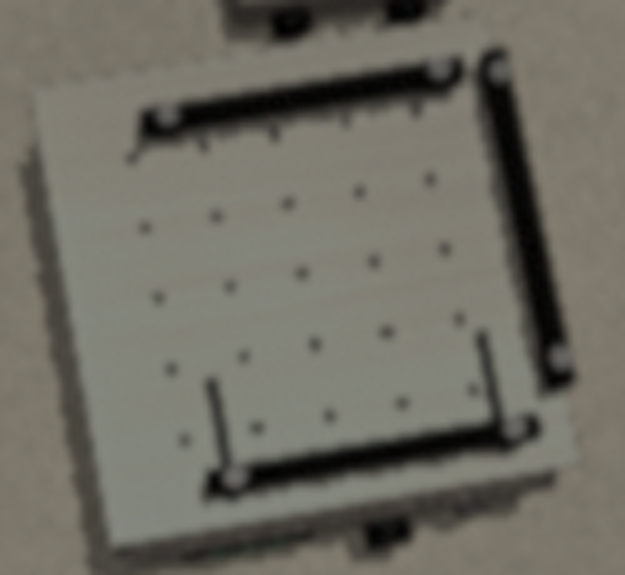

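```bash
cat > fit.py <<'E'
import numpy as np
from scipy.optimize import least_squares
CAM={"scene":(391.60947346,286.48512997,205.93597659,np.array([[ 0.65970921,0.75142654,0.01191283],[0.59471042,-0.51229903,-0.6195718],[-0.45945976,0.41582191,-0.78484959]]),np.array([-0.32994033,-0.19139139,1.45291386])),
"top":(412.65430362,276.39879644,211.03956233,np.array([[0.01633183,-0.99970434,0.01801373],[-0.98813138,-0.01888969,-0.15244527],[0.15274047,-0.01531022,-0.98814773]]),np.array([-0.00328297,0.50218511,1.15468877]))}
def proj(c,X):
    f,cx,cy,R,t=CAM[c]; p=np.asarray(X)@R.T+t
    return np.stack([f*p[...,0]/p[...,2]+cx,f*p[...,1]/p[...,2]+cy],-1)
def world(p,L):
    c,s=np.cos(p[3]),np.sin(p[3]); L=np.asarray(L)/1000
    return np.stack([p[0]+c*L[...,0]-s*L[...,1],p[1]+s*L[...,0]+c*L[...,1],p[2]+L[...,2]],-1)
def fit(obs,p0,freez=True,z=None):
    # obs: (cam,(u,v),(x,y,z mm))
    def r(q):
        p=q if freez else np.array([q[0],q[1],z,q[2]])
        return np.concatenate([proj(c,world(p,L))-np.array(uv) for c,uv,L in obs])
    q0=p0 if freez else [p0[0],p0[1],p0[3]]
    s=least_squares(r,q0,loss='soft_l1',f_scale=1)
    p=s.x if freez else np.array([s.x[0],s.x[1],z,s.x[2]])
    return p,r(s.x).reshape(-1,2)
E
python3 - <<'E'
from fit import *
np.set_printoptions(precision=4,suppress=True)
a=lambda c,o,s:(lambda u,v,L:(c,(u/s+o[0],v/s+o[1]),L))
S=a("scene",(205,195),5);T=a("top",(255,125),5)
sh=[S(340,45,(-130,130,115)),S(708,270,(130,130,115)),S(40,345,(-130,-130,115)),T(110,547,(-130,130,115)),T(35,92,(130,130,115)),T(580,462,(-130,-130,115))]
J=a("scene",(290,140),6);K=a("top",(150,150),6)
ja=[J(42,315,(-100,-100,116)),J(375,505,(100,-100,116)),J(575,265,(100,100,116)),K(78,122,(100,100,116)),K(508,48,(100,-100,116)),K(585,490,(-100,-100,116)),K(140,540,(-100,100,116))]
tr=[J(292,52,(-75,100,34)),J(528,165,(75,100,34)),J(75,278,(-75,-100,34)),J(325,410,(75,-100,34)),K(48,205,(75,100,34)),K(492,108,(75,-100,34)),K(105,530,(-75,100,34)),K(557,445,(-75,-100,34))]
for n,o,p0,z in(("shaker",sh,[.55,-.1,0,.1],0),("jack",ja,[.55,.2,0,.1],0),("tray",tr,[.55,.2,.116,.1],.117)):
    for fz in(True,False):
        p,r=fit(o,p0,fz,z); print(n,p,np.degrees(p[3]));print(r.round(1).tolist())
    if n=="shaker":
        T2=[T(u,v,(-80+40*i,80-40*j,115)) for i,j,u,v in((0,0,185,440),(0,1,257,428),(0,2,330,416),(0,3,402,404),(0,4,474,390),(1,0,171,369),(2,0,158,297),(3,0,145,227),(3,4,430,179),(1,4,459,319))]
        p,r=fit(sh+T2,p0,False,0);print("holes",p,r.round(1).tolist())
        print(world(p,[(0,130,115),(10,-15,115)]))
E
```

```text
shaker [ 0.5813 -0.0972 -0.0071  0.1974] 11.312099262685086
[[-0.7, -0.1], [-0.5, 0.4], [-1.7, 0.1], [-0.3, -0.2], [-2.1, -0.6], [-0.5, -0.2]]
shaker [ 0.5822 -0.0986  0.      0.1924] 11.022386462371228
[[-0.6, -1.2], [-0.2, -0.2], [-2.3, -1.1], [0.0, -1.0], [-1.4, -2.0], [0.5, -0.6]]
holes [ 0.58   -0.0986  0.      0.1914] [[-1.0, -1.6], [-0.8, -0.7], [-2.8, -1.7], [-0.1, -0.2], [-1.4, -1.3], [0.4, 0.3], [-0.1, -0.2], [0.0, -0.3], [-0.1, -0.4], [-0.1, -0.5], [-0.1, -0.1], [0.1, -0.3], [0.1, -0.1], [0.1, -0.1], [0.0, -0.1], [-0.0, -0.1]]
[[ 0.5553  0.029   0.115 ]
 [ 0.5927 -0.1114  0.115 ]]
jack [ 0.521   0.2034 -0.0047  0.1957] 11.21405195274933
[[-1.5, -0.1], [-1.1, 1.1], [-0.7, -0.0], [-0.5, -0.6], [-0.1, -0.5], [-0.8, -3.3], [-0.5, 1.5]]
jack [0.5216 0.2021 0.     0.1967] 11.270897865848175
[[-1.6, -0.7], [-1.0, 0.5], [-0.5, -0.8], [-0.5, -1.2], [0.2, -1.2], [-0.4, -3.8], [-0.4, 1.1]]
tray [0.504  0.2096 0.1107 0.2251] 12.895294012232617
[[-3.1, -0.2], [-1.2, 0.9], [-1.8, -0.6], [-0.2, 0.9], [-0.8, -1.2], [-0.4, 0.1], [-0.7, 0.0], [-0.3, -1.5]]
tray [0.5045 0.2078 0.117  0.223 ] 12.774986380606336
[[-3.1, -1.3], [-1.0, -0.1], [-2.1, -1.7], [-0.3, -0.0], [-0.7, -2.0], [0.1, -0.6], [-0.7, -0.4], [0.2, -1.9]]
```

```bash
cat >> fit.py <<'E'
def back(c,uv,z):
    f,cx,cy,R,t=CAM[c]; d=R.T@np.array([(uv[0]-cx)/f,(uv[1]-cy)/f,1]); o=-R.T@t
    return o+d*(z-o[2])/d[2]
SH=np.array([0.5805,-0.0985,0.,0.193])   # shaker x y z yaw
def toshaker(X):
    d=np.asarray(X)[:2]-SH[:2];c,s=np.cos(SH[3]),np.sin(SH[3]); return np.array([c*d[0]+s*d[1],-s*d[0]+c*d[1]])
def goto(target,yang,slope=None):
    """print tool-frame offset mm and turn deg to put the TCP at target (world), tool y at world angle yang deg, tool down"""
    from station import manip
    from scipy.spatial.transform import Rotation as Ro
    s=manip.sense(); R=Ro.from_quat(s["tool_rot"])
    y=np.array([np.cos(np.radians(yang)),np.sin(np.radians(yang)),0]);z=np.array([0,0,-1.])
    G=Ro.from_matrix(np.column_stack([np.cross(y,z),y,z]))
    print("tcp",s["tcp_pos"].round(4),"F",s["force"].round(1),"gap",round(s["finger_gap"],3),"t",round(s["t"],2))
    print("offset",(R.inv().apply(np.array(target)-s["tcp_pos"])*1000).round(1),"ang",np.degrees((R.inv()*G).as_rotvec()).round(2))
E
python3 - <<'E'
from fit import *
np.set_printoptions(precision=4,suppress=True)
print(back("top",(118,235),0.01),back("scene",(290+488/6,140+140/6),.0))
J=lambda u,v:(u/6+150,v/6+150)
# grip end centre in top: tail wall grip top z .167
for p in((50,275),(75,435),(78,290),(98,435)): print(back("top",J(*p),.167))
print(world([.504,.208,.117,.223],[0,95,30]))
goto([.483,.300,.230],102.8)
E
```

```text
[0.4271 0.4658 0.01  ] [0.4521 0.4559 0.    ]
[0.5161 0.3126 0.167 ]
[0.4472 0.2979 0.167 ]
[0.5098 0.3002 0.167 ]
[0.4473 0.2881 0.167 ]
[0.483  0.3006 0.147 ]
tcp [0.2267 0.5817 0.2304] F [ 0.2 -0.6 -0.6] gap 0.996 t 0.1
offset [-341.2 -169.4    0.6] ang [ -0.1   -0.05 -34.1 ]
```

```bash
python3 -m crank '[{"grip":0,"offset":[-30,-15,0],"angular":[0,0,-3]},{"grip":0,"offset":[-75,-37,0],"angular":[0,0,-8]},{"grip":0,"offset":[-118,-59,0],"angular":[0,0,-13]},{"grip":0,"offset":[-162,-80,0],"angular":[0,0,-18]},{"grip":0,"offset":[-205,-102,0],"angular":[0,0,-23]},{"grip":0,"offset":[-248,-123,0],"angular":[0,0,-28]},{"grip":0,"offset":[-290,-144,0],"angular":[0,0,-31]},{"grip":0,"offset":[-325,-161,0],"angular":[0,0,-33.7]},{"grip":0,"offset":[-341,-170,0],"angular":[0,0,-33.7]},{"grip":0,"offset":[-341,-170,0],"angular":[0,0,-33.7]}]' 20
python3 - <<'E'
from fit import *
goto([.482,.300,.134],102.4)
from station import vision
import cv2
for n,(x,y,w,h) in {"scene":(270,100,150,130),"top":(130,130,150,130)}.items():
    i=vision.snapshot(n)["pixels"][:,:,::-1]; cv2.imwrite(f"pics/{n}1.png",cv2.resize(i[y:y+h,x:x+w],None,fx=4,fy=4,interpolation=cv2.INTER_CUBIC))
E
```

```text
t: 1.1
tcp_pos: [0.4848, 0.2978, 0.2309]
tool_rot: [-0.106, 0.994, -0.0, 0.0]
force: [-0.8, 0.2, 0.3]
finger_gap: 1.003
tcp [0.4848 0.2978 0.2309] F [-0.8  0.2  0.3] gap 1.003 t 1.1
offset [ 2.2  2.7 96.9] ang [-0.03 -0.   -0.25]
```

View pics/scene1.png

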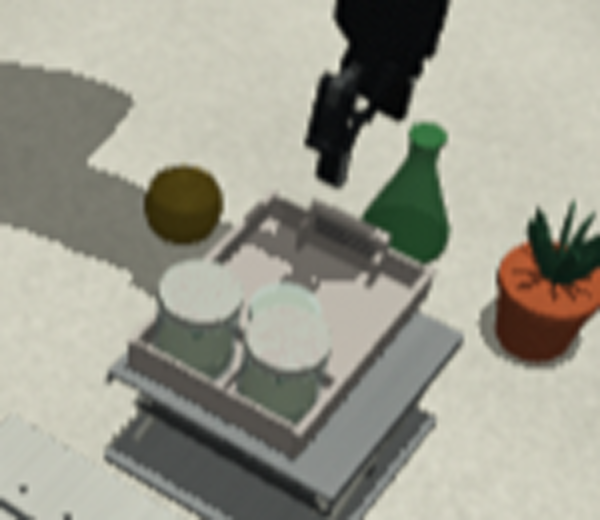

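View pics/top1.png

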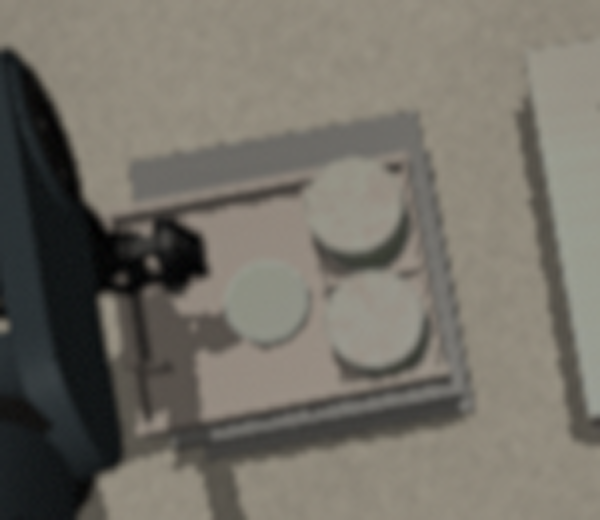

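Run:
```python
from fit import *
d=back("top",(150+280/6,150+335/6),.137); print(d)
v=d[:2]-np.array([.482,.300]); a=np.radians(12.4); print(v@[np.cos(a),np.sin(a)],v@[-np.sin(a),np.cos(a)])
goto([.482,.300,.180],102.4)
```

```text
[0.49684819 0.21833036 0.137     ]
-0.003035538792371022 -0.08295290322683603
tcp [0.4824 0.2999 0.2309] F [-0.3  0.   0.5] gap 1.001 t 1.2
offset [ 0.3  0.1 50.9] ang [ 0.02 -0.09 -0.07]
```

```bash
python3 -m crank '[{"grip":0.55,"offset":[0,0,5],"angular":[0,0,0]},{"grip":0.55,"offset":[0,0,15],"angular":[0,0,0]},{"grip":0.55,"offset":[0,0,30],"angular":[0,0,0]},{"grip":0.55,"offset":[0,0,40],"angular":[0,0,0]},{"grip":0.55,"offset":[0,0,45],"angular":[0,0,0]},{"grip":0.55,"offset":[0,0,45],"angular":[0,0,0]}]' 20
python3 - <<'E'
from fit import *
goto([.482,.300,.134],102.4)
from station import vision
import cv2
for n,(x,y,w,h) in {"scene":(290,110,120,100),"top":(130,150,120,100)}.items():
    i=vision.snapshot(n)["pixels"][:,:,::-1]; cv2.imwrite(f"pics/{n}2.png",cv2.resize(i[y:y+h,x:x+w],None,fx=6,fy=6,interpolation=cv2.INTER_CUBIC))
E
```

```text
t: 1.8
tcp_pos: [0.4821, 0.3002, 0.1852]
tool_rot: [-0.108, 0.994, -0.0, -0.001]
force: [-0.8, -0.3, 0.3]
finger_gap: 0.45
tcp [0.4821 0.3002 0.1852] F [-0.8 -0.3  0.3] gap 0.45 t 1.8
offset [-0.  -0.1 51.2] ang [-0.02 -0.13  0.04]
```

View pics/scene2.png

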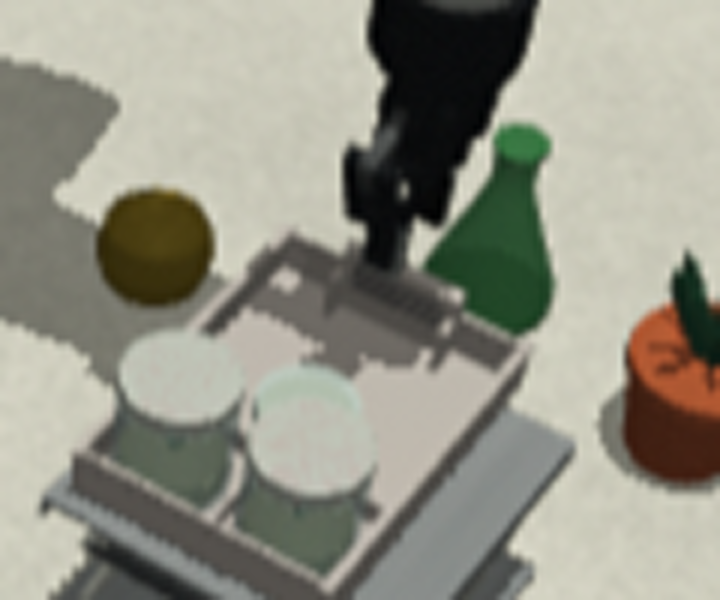

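View pics/top2.png

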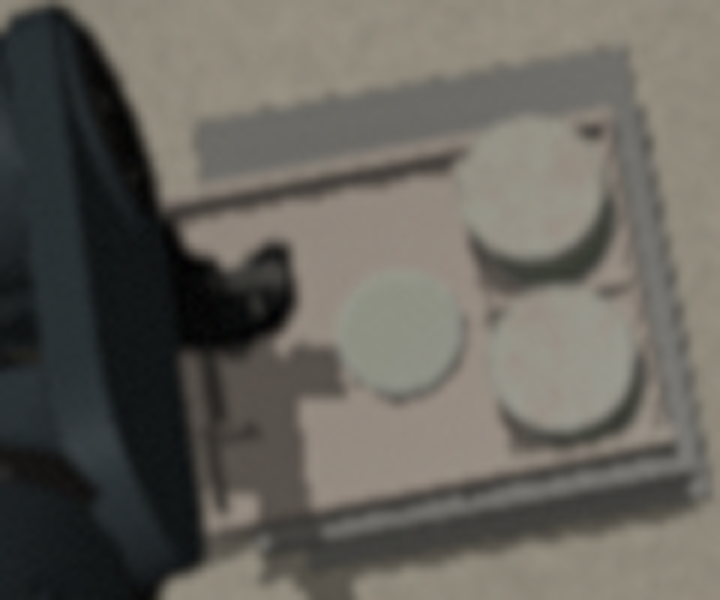

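Run:
```python
from fit import *
o=np.array([290,110])
f=lambda X:((proj("scene",X)-o)*6).round(0)
print(f([.482,.300,.185]),f([.482,.300,.167]),f([.486,.281,.19]),f([.5144,.3045,.167]),f([.4498,.2905,.167]))
```

```text
[397. 240.] [392. 265.] [379. 254.] [445. 295.] [335. 241.]
```

```bash
python3 -m crank '[{"grip":0.55,"offset":[-1,0,10],"angular":[0,0,0]},{"grip":0.55,"offset":[-2,0,20],"angular":[0,0,0]},{"grip":0.55,"offset":[-2,0,30],"angular":[0,0,0]},{"grip":0.55,"offset":[-2,0,40],"angular":[0,0,0]},{"grip":0.55,"offset":[-2,0,48],"angular":[0,0,0]},{"grip":0.55,"offset":[-2,0,50],"angular":[0,0,0]},{"grip":0.55,"offset":[-2,0,50],"angular":[0,0,0]}]' 20
python3 - <<'E'
from fit import *
goto([.484,.300,.134],102.4)
from station import vision
import cv2
for n,(x,y,w,h) in {"scene":(290,110,120,100)}.items():
    i=vision.snapshot(n)["pixels"][:,:,::-1]; cv2.imwrite(f"pics/{n}3.png",cv2.resize(i[y:y+h,x:x+w],None,fx=6,fy=6,interpolation=cv2.INTER_CUBIC))
E
```

```text
t: 2.6
tcp_pos: [0.4847, 0.3003, 0.1357]
tool_rot: [-0.108, 0.994, -0.0, -0.001]
force: [-0.2, 0.1, -0.1]
finger_gap: 0.454
tcp [0.4847 0.3003 0.1357] F [-0.2  0.1 -0.1] gap 0.454 t 2.6
offset [ 0.7 -0.2  1.7] ang [-0.01 -0.06 -0.  ]
```

View pics/scene3.png

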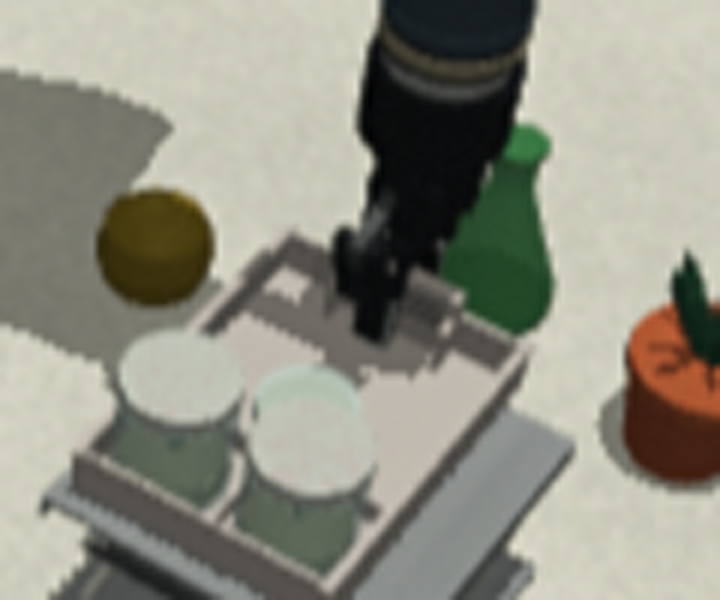

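```bash
python3 -m crank '[{"grip":0.65,"offset":[0,0,0],"angular":[0,0,0]},{"grip":0.75,"offset":[0,0,0],"angular":[0,0,0]},{"grip":0.82,"offset":[0,0,0],"angular":[0,0,0]},{"grip":0.86,"offset":[0,0,0],"angular":[0,0,0]},{"grip":0.9,"offset":[0,0,0],"angular":[0,0,0]},{"grip":1,"offset":[0,0,0],"angular":[0,0,0]},{"grip":1,"offset":[0,0,0],"angular":[0,0,0]},{"grip":1,"offset":[0,0,0],"angular":[0,0,0]}]' 35
python3 - <<'E'
from fit import *
goto([.484,.300,.134],102.4)
from station import vision
import cv2
for n,(x,y,w,h) in {"scene":(290,110,120,100),"top":(150,150,110,100)}.items():
    i=vision.snapshot(n)["pixels"][:,:,::-1]; cv2.imwrite(f"pics/{n}4.png",cv2.resize(i[y:y+h,x:x+w],None,fx=6,fy=6,interpolation=cv2.INTER_CUBIC))
E
```

```text
t: 3.45
tcp_pos: [0.4853, 0.3012, 0.137]
tool_rot: [-0.108, 0.994, 0.001, 0.001]
force: [-1.3, 4.3, 5.0]
finger_gap: 0.115
tcp [0.4853 0.3012 0.137 ] F [-1.3  4.3  5. ] gap 0.115 t 3.45
offset [ 1.5 -0.9  3. ] ang [ 0.07  0.09 -0.02]
```

View pics/scene4.png

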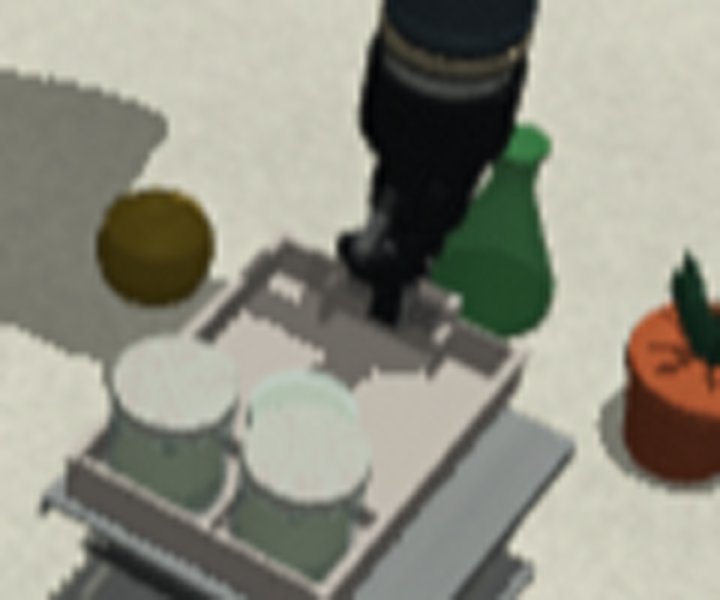

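View pics/top4.png

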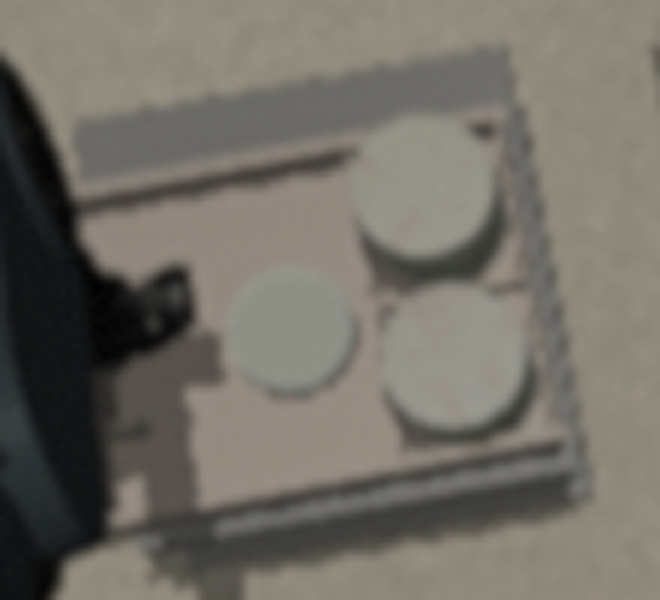

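Run:
```python
from fit import *
np.set_printoptions(precision=4,suppress=True)
a=lambda c,o,s:(lambda u,v,L:(c,(u/s+o[0],v/s+o[1]),L))
T=a("top",(255,125),5);S=a("scene",(205,195),5)
H=[T(u,v,(-80+40*i,80-40*j,115)) for i,j,u,v in((0,0,185,440),(0,1,257,428),(0,2,330,416),(0,3,402,404),(0,4,474,390),(1,0,171,369),(2,0,158,297),(3,0,145,227),(3,4,430,179),(1,4,459,319))]
p,r=fit(H,[.58,-.1,0,.19],False,0);print("top",p,abs(r).max())
# scene holes: row nearest clamp i=0, y=80 first
HS=[S(u,v,(-80+40*i,80-40*j,115)) for i,j,u,v in((0,0,353,136),(0,1,309,181),(0,2,264,227),(0,3,215,275),(0,4,168,326),(1,0,409,172),(2,0,465,207),(3,0,524,244),(1,4,224,367),(2,4,281,408),(3,4,342,451))]
q,r=fit(HS,[.58,-.1,0,.19],False,0);print("scene",q,abs(r).max(),r.mean(0))
K=a("top",(150,150),6);J=a("scene",(290,110),6)
g=[.4853,.3012]
t,r=fit([K(510,108,(75,-100,34)),K(575,440,(-75,-100,34)),K(75,212,(75,100,34)),K(108,530,(-75,100,34))],[.5,.2,0,.2],False,.117);print("tray top",t,np.degrees(t[3]),r.round(1).tolist())
t2,r=fit([J(68,460,(-75,-100,34)),J(322,590,(75,-100,34)),J(528,350,(75,100,34)),J(285,238,(-75,100,34))],[.5,.2,0,.2],False,.117);print("tray scene",t2,np.degrees(t2[3]),r.round(1).tolist())
for s,tt in((p,t),(q,t2)):
    d=tt[:2]-s[:2];c,w=np.cos(s[3]),np.sin(s[3]);print("tray in shaker",c*d[0]+w*d[1],-w*d[0]+c*d[1],np.degrees(tt[3]-s[3]))
```

```text
top [ 0.5794 -0.0986  0.      0.1919] 0.2507772119550111
scene [ 0.5838 -0.097   0.      0.1933] 0.34289777065029625 [ 0.0009 -0.014 ]
tray top [0.5022 0.2002 0.117  0.2178] 12.478938605069157 [[0.1, 0.4], [-0.0, 0.1], [-2.3, -2.4], [1.5, 0.4]]
tray scene [0.5098 0.2062 0.117  0.2103] 12.048797481158154 [[-0.3, -1.1], [0.6, 1.4], [0.2, 0.6], [-0.6, -1.2]]
tray in shaker -0.01881543774390549 0.3080430169609728 1.4839655344617104
tray in shaker -0.014304965128517838 0.3117828132262128 0.9707705127359822
```

```bash
python3 -m crank '[{"grip":1,"offset":[0,-1,0],"angular":[0,0,0]},{"grip":1,"offset":[0,-3,0],"angular":[0,0,0.1]},{"grip":1,"offset":[-1,-7,0],"angular":[0,0,0.3]},{"grip":1,"offset":[-1.5,-12,0],"angular":[0,0,0.5]},{"grip":1,"offset":[-2,-18,0],"angular":[0,0,0.7]},{"grip":1,"offset":[-3,-24,0],"angular":[0,0,0.9]},{"grip":1,"offset":[-4,-30,0],"angular":[0,0,1.1]},{"grip":1,"offset":[-5,-35,0],"angular":[0,0,1.3]},{"grip":1,"offset":[-5.5,-38,0],"angular":[0,0,1.3]},{"grip":1,"offset":[-6,-40,0],"angular":[0,0,1.3]}]'
python3 - <<'E'
from fit import *
goto([.484,.300,.134],101.04)
from station import vision
import cv2
for n,(x,y,w,h) in {"scene":(270,120,120,100)}.items():
    i=vision.snapshot(n)["pixels"][:,:,::-1]; cv2.imwrite(f"pics/{n}5.png",cv2.resize(i[y:y+h,x:x+w],None,fx=6,fy=6,interpolation=cv2.INTER_CUBIC))
E
```

```text
t: 4.55
tcp_pos: [0.4996, 0.263, 0.137]
tool_rot: [-0.096, 0.995, 0.001, 0.0]
force: [-2.1, 4.4, 6.2]
finger_gap: 0.109
tcp [0.4996 0.263  0.137 ] F [-2.1  4.4  6.2] gap 0.109 t 4.55
offset [ 8.2 39.3  3. ] ang [0.05 0.05 0.01]
```

View pics/scene5.png

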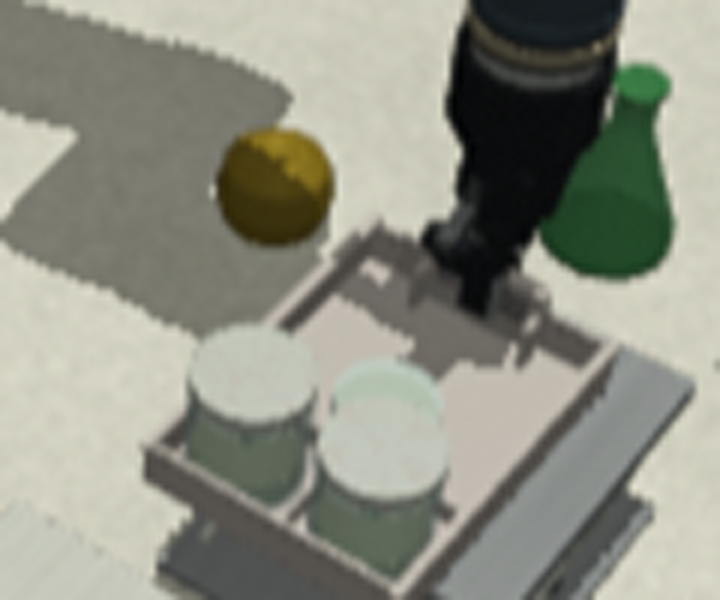

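```bash
python3 -m crank '[{"grip":1,"offset":[0,-2,0],"angular":[0,0,0]},{"grip":1,"offset":[-0.5,-7,0],"angular":[0,0,0]},{"grip":1,"offset":[-1,-13,0],"angular":[0,0,0]},{"grip":1,"offset":[-2,-19,0],"angular":[0,0,0]},{"grip":1,"offset":[-3,-25,0],"angular":[0,0,0]},{"grip":1,"offset":[-3.5,-31,0],"angular":[0,0,0]},{"grip":1,"offset":[-4,-35,0],"angular":[0,0,0]},{"grip":1,"offset":[-4.5,-38,0],"angular":[0,0,0]},{"grip":1,"offset":[-5,-40,0],"angular":[0,0,0]},{"grip":1,"offset":[-5,-40,0],"angular":[0,0,0]}]'
python3 - <<'E'
from fit import *
goto([.484,.300,.134],101.04)
from station import vision
import cv2
for n,(x,y,w,h) in {"scene":(250,130,120,100)}.items():
    i=vision.snapshot(n)["pixels"][:,:,::-1]; cv2.imwrite(f"pics/{n}6.png",cv2.resize(i[y:y+h,x:x+w],None,fx=6,fy=6,interpolation=cv2.INTER_CUBIC))
E
```

```text
t: 5.6
tcp_pos: [0.5122, 0.2244, 0.137]
tool_rot: [-0.096, 0.995, 0.0, 0.0]
force: [-1.7, 2.8, 6.2]
finger_gap: 0.114
tcp [0.5122 0.2244 0.137 ] F [-1.7  2.8  6.2] gap 0.114 t 5.6
offset [13.1 79.6  3. ] ang [0.02 0.04 0.03]
```

View pics/scene6.png

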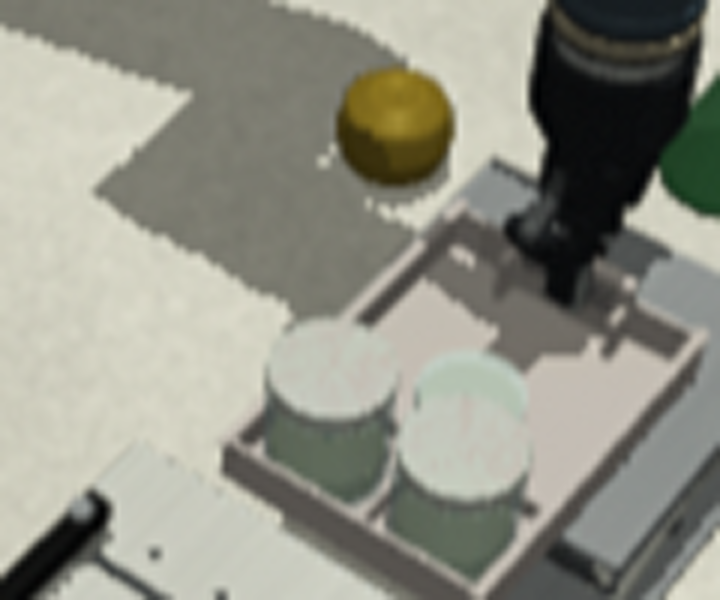

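```bash
python3 -m crank '[{"grip":1,"offset":[0,-2,0],"angular":[0,0,0]},{"grip":1,"offset":[-0.5,-7,0],"angular":[0,0,0]},{"grip":1,"offset":[-1.5,-14,0],"angular":[0,0,0]},{"grip":1,"offset":[-2.5,-21,0],"angular":[0,0,0]},{"grip":1,"offset":[-3.5,-28,0],"angular":[0,0,0]},{"grip":1,"offset":[-4.5,-35,0],"angular":[0,0,0]},{"grip":1,"offset":[-5.5,-42,0],"angular":[0,0,0]},{"grip":1,"offset":[-6.5,-47,0],"angular":[0,0,0]},{"grip":1,"offset":[-7,-50,0],"angular":[0,0,0]},{"grip":1,"offset":[-7,-50,0],"angular":[0,0,0]}]'
python3 - <<'E'
from fit import *
goto([.484,.300,.134],101.04)
from station import vision
import cv2
for n,(x,y,w,h) in {"scene":(230,150,120,100)}.items():
    i=vision.snapshot(n)["pixels"][:,:,::-1]; cv2.imwrite(f"pics/{n}7.png",cv2.resize(i[y:y+h,x:x+w],None,fx=6,fy=6,interpolation=cv2.INTER_CUBIC))
E
```

```text
t: 6.65
tcp_pos: [0.5288, 0.1768, 0.1372]
tool_rot: [-0.096, 0.995, 0.0, 0.0]
force: [-0.4, 4.3, 7.7]
finger_gap: 0.111
tcp [0.5288 0.1768 0.1372] F [-0.4  4.3  7.7] gap 0.111 t 6.65
offset [ 20.4 129.5   3.3] ang [ 0.04  0.06 -0.  ]
```

View pics/scene7.png

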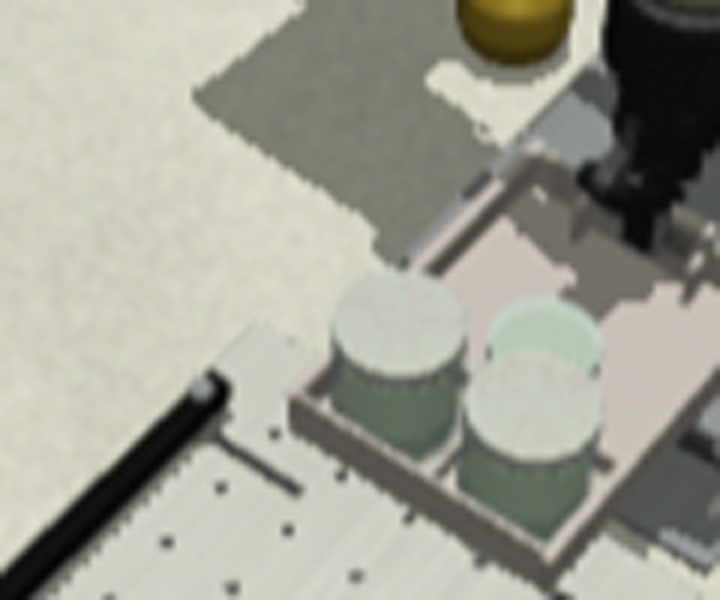

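```bash
python3 -m crank '[{"grip":1,"offset":[0,-2,0],"angular":[0,0,0]},{"grip":1,"offset":[-0.5,-7,0],"angular":[0,0,0]},{"grip":1,"offset":[-1,-14,0],"angular":[0,0,0]},{"grip":1,"offset":[-2,-21,0],"angular":[0,0,0]},{"grip":1,"offset":[-2.5,-28,0],"angular":[0,0,0]},{"grip":1,"offset":[-3,-35,0],"angular":[0,0,0]},{"grip":1,"offset":[-4,-42,0],"angular":[0,0,0]},{"grip":1,"offset":[-4.5,-47,0],"angular":[0,0,0]},{"grip":1,"offset":[-5,-50,0],"angular":[0,0,0]},{"grip":1,"offset":[-5,-50,0],"angular":[0,0,0]}]'
python3 - <<'E'
from fit import *
goto([.484,.300,.134],101.04)
from station import vision
import cv2
for n,(x,y,w,h) in {"scene":(210,160,150,130),"top":(195,120,190,130)}.items():
    i=vision.snapshot(n)["pixels"][:,:,::-1]; cv2.imwrite(f"pics/{n}8.png",cv2.resize(i[y:y+h,x:x+w],None,fx=4,fy=4,interpolation=cv2.INTER_CUBIC))
E
```

```text
t: 7.7
tcp_pos: [0.5431, 0.1286, 0.1371]
tool_rot: [-0.096, 0.995, 0.0, 0.0]
force: [-1.3, 1.5, 7.2]
finger_gap: 0.111
tcp [0.5431 0.1286 0.1371] F [-1.3  1.5  7.2] gap 0.111 t 7.7
offset [ 25.2 179.6   3.2] ang [ 0.05  0.03 -0.01]
```

View pics/scene8.png

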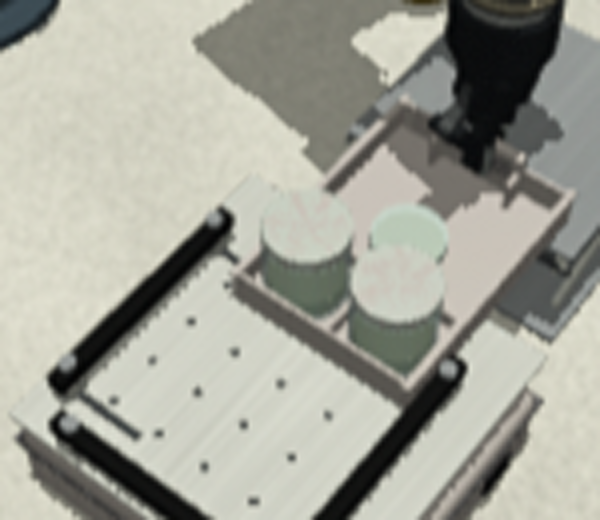

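View pics/top8.png

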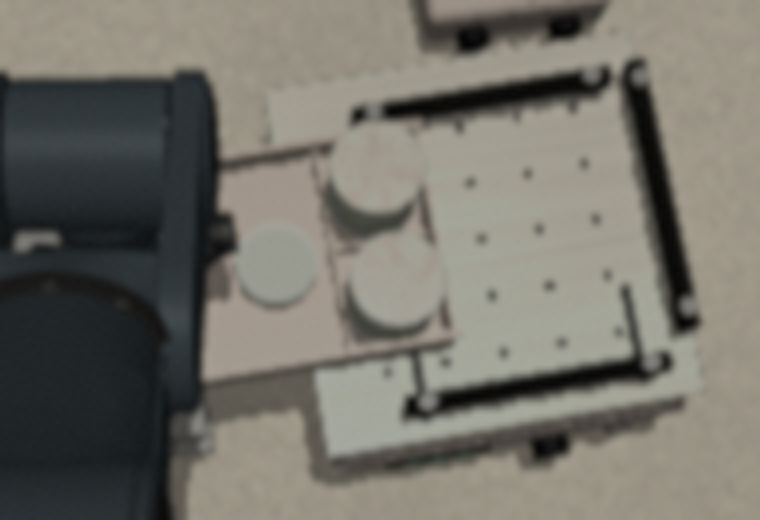

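Run:
```python
from station import vision
import cv2
i=vision.snapshot("top")["pixels"][:,:,::-1].astype(float)*1.4
i=i.clip(0,255).astype("uint8")
cv2.imwrite("pics/top9.png",cv2.resize(i[135:215,245:325],None,fx=7,fy=7,interpolation=cv2.INTER_CUBIC))
```

```text
(no output)
```

View pics/top9.png

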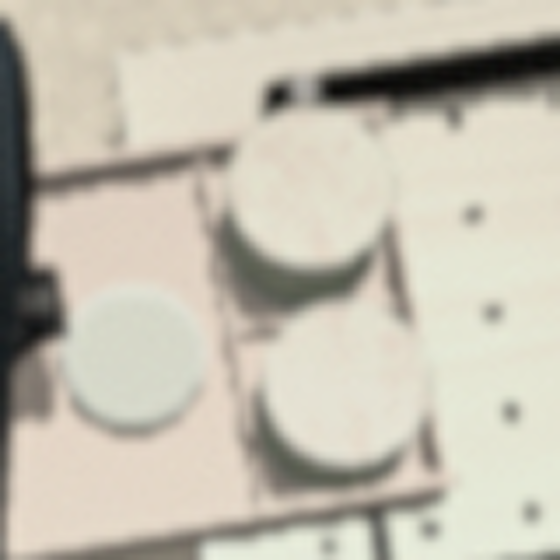

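Run:
```python
from fit import *
import fit
fit.SH=np.array([.5794,-.0986,0,.1919])
for u,v in((445,490),(385,110),(35,180),(10,552)): print(toshaker(back("top",(245+u/7,135+v/7),.1495)).round(4))
print(toshaker([.5431,.1286]))
```

```text
[-0.0712  0.0358]
[0.0779 0.031 ]
[0.0733 0.1676]
[-0.0663  0.2005]
[0.00769891 0.22995273]
```

```bash
python3 -m crank '[{"grip":1,"offset":[0,-2,0],"angular":[0,0,0]},{"grip":1,"offset":[0,-6,0],"angular":[0,0,0]},{"grip":1,"offset":[0,-11,0],"angular":[0,0,0]},{"grip":1,"offset":[0,-16,0],"angular":[0,0,0]},{"grip":1,"offset":[0,-21,0],"angular":[0,0,0]},{"grip":1,"offset":[0,-26,0],"angular":[0,0,0]},{"grip":1,"offset":[0,-31,0],"angular":[0,0,0]},{"grip":1,"offset":[0,-36,0],"angular":[0,0,0]},{"grip":1,"offset":[0,-39,0],"angular":[0,0,0]},{"grip":1,"offset":[0,-40,0],"angular":[0,0,0]}]'
python3 - <<'E'
from fit import *
goto([.484,.300,.134],101.04)
from station import vision
import cv2
for n,(x,y,w,h) in {"scene":(210,160,150,130)}.items():
    i=vision.snapshot(n)["pixels"][:,:,::-1]; cv2.imwrite(f"pics/{n}10.png",cv2.resize(i[y:y+h,x:x+w],None,fx=4,fy=4,interpolation=cv2.INTER_CUBIC))
E
```

```text
t: 8.85
tcp_pos: [0.5506, 0.0888, 0.136]
tool_rot: [-0.096, 0.995, -0.0, -0.0]
force: [0.4, 1.4, -1.8]
finger_gap: 0.113
tcp [0.5506 0.0888 0.136 ] F [ 0.4  1.4 -1.8] gap 0.113 t 8.85
offset [ 24.8 220.1   2. ] ang [ 0.   -0.04  0.03]
```

View pics/scene10.png

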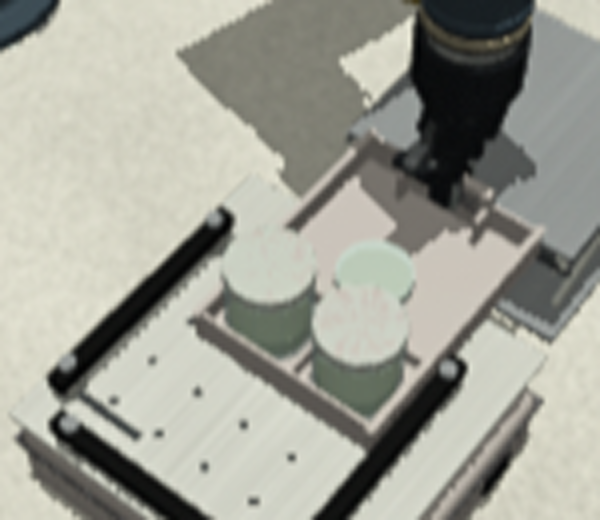

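```bash
python3 -m crank '[{"grip":1,"offset":[0,-2,0],"angular":[0,0,0]},{"grip":1,"offset":[0,-7,0],"angular":[0,0,0]},{"grip":1,"offset":[0,-14,0],"angular":[0,0,0]},{"grip":1,"offset":[0,-22,0],"angular":[0,0,0]},{"grip":1,"offset":[0,-30,0],"angular":[0,0,0]},{"grip":1,"offset":[0,-38,0.5],"angular":[0,0,0]},{"grip":1,"offset":[0,-46,1],"angular":[0,0,0]},{"grip":1,"offset":[0,-53,1.5],"angular":[0,0,0]},{"grip":1,"offset":[0,-58,2],"angular":[0,0,0]},{"grip":1,"offset":[0,-60,2],"angular":[0,0,0]}]'
python3 - <<'E'
from fit import *
goto([.484,.300,.134],101.04)
from station import vision
import cv2
for n,(x,y,w,h) in {"scene":(210,180,150,140),"top":(245,125,140,120)}.items():
    i=vision.snapshot(n)["pixels"][:,:,::-1]; i=(i*1.3).clip(0,255).astype("uint8"); cv2.imwrite(f"pics/{n}11.png",cv2.resize(i[y:y+h,x:x+w],None,fx=4,fy=4,interpolation=cv2.INTER_CUBIC))
E
```

```text
t: 9.9
tcp_pos: [0.5634, 0.0301, 0.1358]
tool_rot: [-0.096, 0.995, 0.0, 0.001]
force: [-1.3, 4.8, 6.7]
finger_gap: 0.114
tcp [0.5634 0.0301 0.1358] F [-1.3  4.8  6.7] gap 0.114 t 9.9
offset [ 26.2 280.1   1.7] ang [0.   0.15 0.  ]
```

View pics/scene11.png

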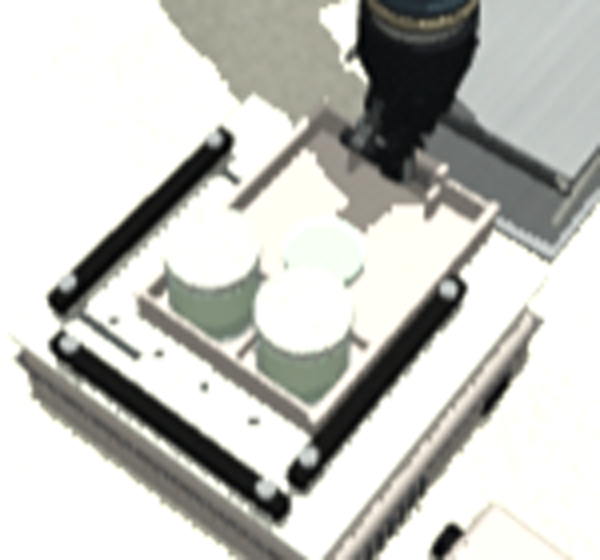

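View pics/top11.png

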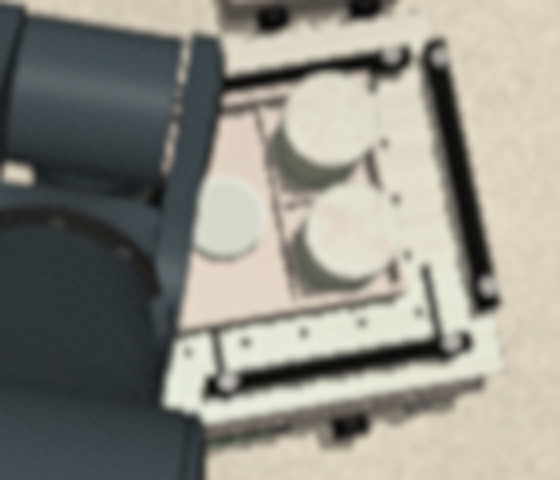

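```bash
python3 -m crank '[{"grip":1,"offset":[0,-2,-0.5],"angular":[0,0,0]},{"grip":1,"offset":[0,-6,-1],"angular":[0,0,0]},{"grip":1,"offset":[0,-12,-1],"angular":[0,0,0]},{"grip":1,"offset":[0,-18,-1],"angular":[0,0,0]},{"grip":1,"offset":[0,-24,-1],"angular":[0,0,0]},{"grip":1,"offset":[0,-29,-1],"angular":[0,0,0]},{"grip":1,"offset":[0,-33,-1],"angular":[0,0,0]},{"grip":1,"offset":[0,-35,-1],"angular":[0,0,0]},{"grip":1,"offset":[0,-35,-1],"angular":[0,0,0]}]'
python3 - <<'E'
from fit import *
goto([.484,.300,.134],101.04)
from station import vision
import cv2
for n,(x,y,w,h) in {"scene":(210,200,120,100),"top":(295,125,100,100)}.items():
    i=vision.snapshot(n)["pixels"][:,:,::-1]; cv2.imwrite(f"pics/{n}12.png",cv2.resize(i[y:y+h,x:x+w],None,fx=6,fy=6,interpolation=cv2.INTER_CUBIC))
E
```

```text
t: 10.9
tcp_pos: [0.5695, -0.0048, 0.1358]
tool_rot: [-0.096, 0.995, -0.0, 0.0]
force: [-0.4, 1.8, 6.2]
finger_gap: 0.111
tcp [ 0.5695 -0.0048  0.1358] F [-0.4  1.8  6.2] gap 0.111 t 10.9
offset [ 25.4 315.6   1.6] ang [-0.04  0.05  0.03]
```

View pics/scene12.png

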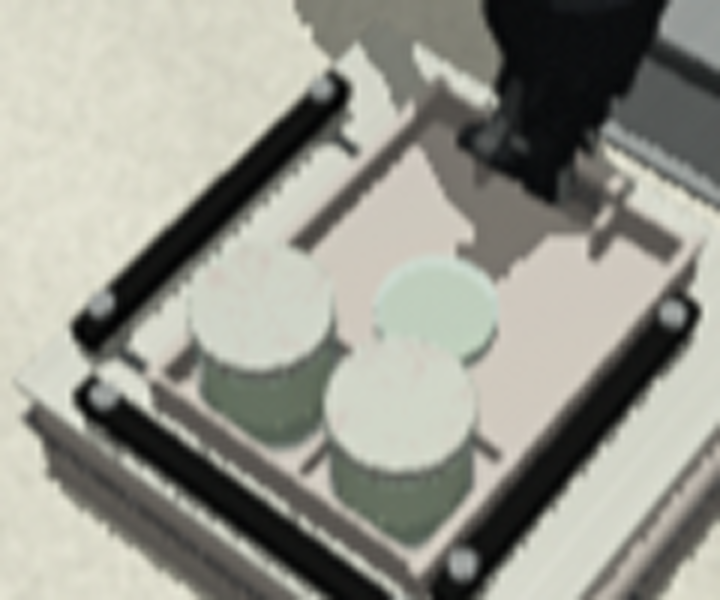

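View pics/top12.png

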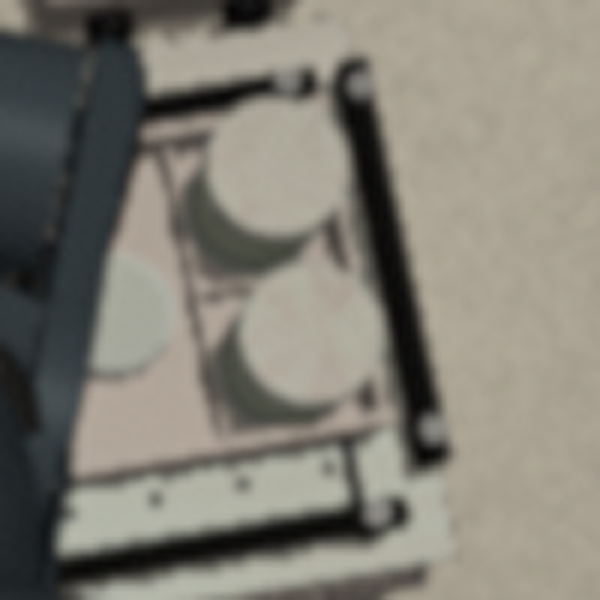

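```bash
python3 -m crank '[{"grip":1,"offset":[0,-1,-0.5],"angular":[0,0,0]},{"grip":1,"offset":[0,-3,-1],"angular":[0,0,0]},{"grip":1,"offset":[0,-5,-1],"angular":[0,0,0]},{"grip":1,"offset":[0,-6,-1],"angular":[0,0,0]},{"grip":1,"offset":[0,-6,-1],"angular":[0,0,0]}]'
python3 -m crank '[{"grip":1,"offset":[0,-1,0],"angular":[0,0,0]},{"grip":1,"offset":[0,-2,0],"angular":[0,0,0]},{"grip":1,"offset":[0,-2,0],"angular":[0,0,0]}]'
```

```text
t: 11.5
tcp_pos: [0.5699, -0.0104, 0.1359]
tool_rot: [-0.097, 0.995, -0.0, -0.0]
force: [-0.3, 1.4, -1.5]
finger_gap: 0.111
t: 11.8
tcp_pos: [0.5703, -0.0119, 0.1361]
tool_rot: [-0.097, 0.995, 0.0, -0.0]
force: [-0.2, 0.8, -1.9]
finger_gap: 0.112
```

```bash
python3 -m crank '[{"grip":1,"offset":[0,-1,0.5],"angular":[0,0,0]},{"grip":1,"offset":[0,-2,0.5],"angular":[0,0,0]},{"grip":1,"offset":[0,-2,0.5],"angular":[0,0,0]}]'
```

```text
t: 12.1
tcp_pos: [0.571, -0.0139, 0.1358]
tool_rot: [-0.097, 0.995, -0.0, 0.0]
force: [0.2, 1.3, -0.8]
finger_gap: 0.111
```

```bash
python3 -m crank '[{"grip":1,"offset":[0,-1,0],"angular":[0,0,0]},{"grip":1,"offset":[0,-1.5,0],"angular":[0,0,0]},{"grip":1,"offset":[0,-1.5,0],"angular":[0,0,0]}]'
```

```text
t: 12.4
tcp_pos: [0.5713, -0.0153, 0.1359]
tool_rot: [-0.097, 0.995, -0.0, 0.0]
force: [-0.7, 1.8, -1.1]
finger_gap: 0.112
```

Run:
```python
from fit import *
from station import vision
import cv2
goto([.484,.300,.134],101.04)
for n,(x,y,w,h) in {"top":(325,125,75,85),"scene":(215,245,80,80)}.items():
    i=vision.snapshot(n)["pixels"][:,:,::-1]; cv2.imwrite(f"pics/{n}13.png",cv2.resize(i[y:y+h,x:x+w],None,fx=7,fy=7,interpolation=cv2.INTER_CUBIC))
```

```text
tcp [ 0.5713 -0.0153  0.1359] F [-0.7  1.8 -1.1] gap 0.112 t 12.4
offset [ 25.  326.2   1.8] ang [-0.01  0.01  0.06]
```

View pics/top13.png

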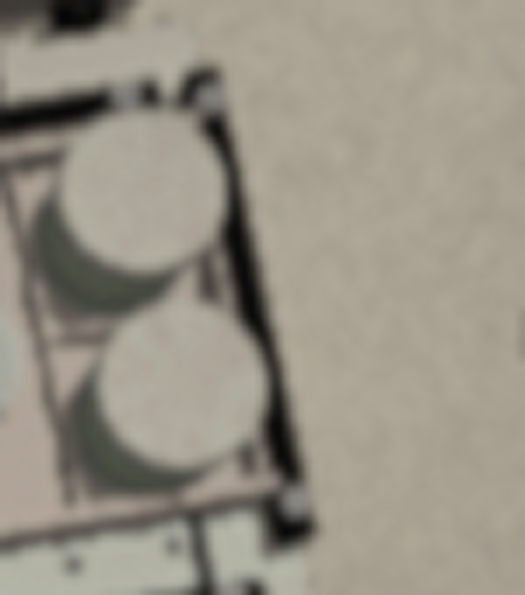

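View pics/scene13.png

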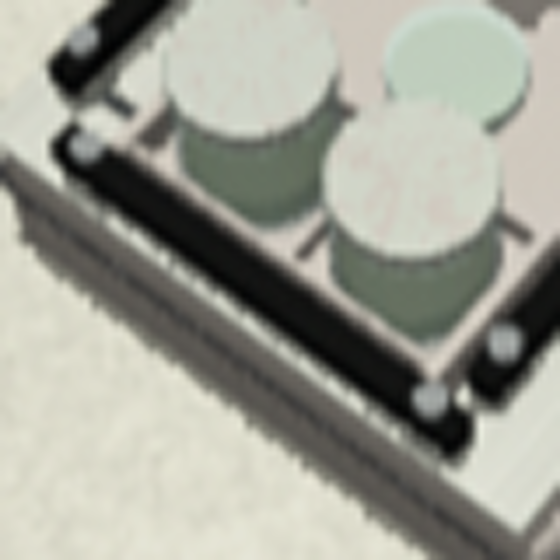

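```bash
python3 -m crank '[{"grip":1,"offset":[0,-1,0],"angular":[0,0,0]},{"grip":1,"offset":[0,-1.5,0],"angular":[0,0,0]},{"grip":1,"offset":[0,-1.5,0],"angular":[0,0,0]}]'
```

```text
t: 12.8
tcp_pos: [0.5715, -0.0168, 0.1358]
tool_rot: [-0.097, 0.995, -0.0, 0.0]
force: [-0.1, 1.5, -1.1]
finger_gap: 0.115
```

```bash
python3 -m crank '[{"grip":1,"offset":[0,-1,0],"angular":[0,0,0]},{"grip":1,"offset":[0,-1.5,0],"angular":[0,0,0]},{"grip":1,"offset":[0,-1.5,0],"angular":[0,0,0]}]'
```

```text
t: 13.1
tcp_pos: [0.5717, -0.017, 0.1359]
tool_rot: [-0.096, 0.995, 0.001, 0.0]
force: [-0.1, 5.7, 0.6]
finger_gap: 0.109
```

```bash
python3 -m crank '[{"grip":1,"offset":[0,-0.8,0],"angular":[0,0,0]},{"grip":1,"offset":[0,-0.8,0],"angular":[0,0,0]},{"grip":1,"offset":[0,-0.8,0],"angular":[0,0,0]}]'
```

```text
t: 13.4
tcp_pos: [0.5717, -0.017, 0.1359]
tool_rot: [-0.096, 0.995, 0.002, 0.0]
force: [-0.4, 8.2, -0.6]
finger_gap: 0.109
```

```bash
python3 -m crank '[{"grip":1,"offset":[0,-0.3,0.3],"angular":[0,0,0]},{"grip":1,"offset":[0,-0.3,0.3],"angular":[0,0,0]},{"grip":1,"offset":[0,-0.3,0.3],"angular":[0,0,0]},{"grip":1,"offset":[0,-0.3,0.3],"angular":[0,0,0]},{"grip":1,"offset":[0,-0.3,0.3],"angular":[0,0,0]},{"grip":1,"offset":[0,-0.3,0.3],"angular":[0,0,0]},{"grip":1,"offset":[0,-0.3,0.3],"angular":[0,0,0]},{"grip":1,"offset":[0,-0.3,0.3],"angular":[0,0,0]}]'
python3 - <<'E'
from fit import *
from station import vision
import cv2
goto([.484,.300,.134],101.04)
for n,(x,y,w,h) in {"top":(245,125,150,130),"scene":(200,190,150,140)}.items():
    i=vision.snapshot(n)["pixels"][:,:,::-1]; cv2.imwrite(f"pics/{n}14.png",cv2.resize(i[y:y+h,x:x+w],None,fx=4,fy=4,interpolation=cv2.INTER_CUBIC))
E
```

```text
t: 14.2
tcp_pos: [0.5717, -0.017, 0.1358]
tool_rot: [-0.096, 0.995, 0.002, 0.0]
force: [-1.1, 9.9, 2.6]
finger_gap: 0.116
tcp [ 0.5717 -0.017   0.1358] F [-1.1  9.9  2.6] gap 0.116 t 14.2
offset [ 25.2 327.9   3. ] ang [0.2  0.02 0.03]
```

View pics/top14.png

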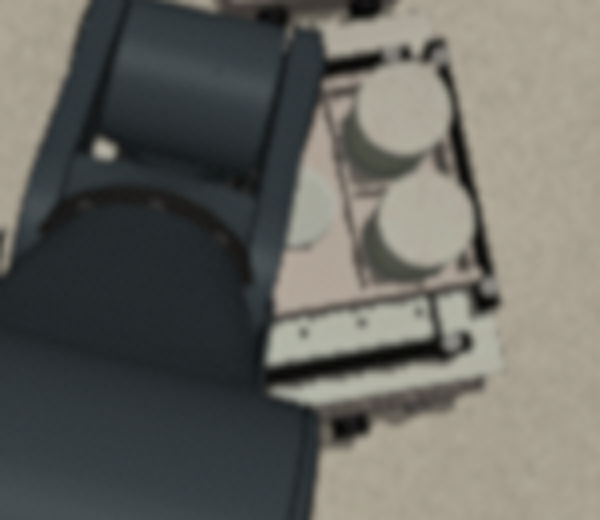

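View pics/scene14.png

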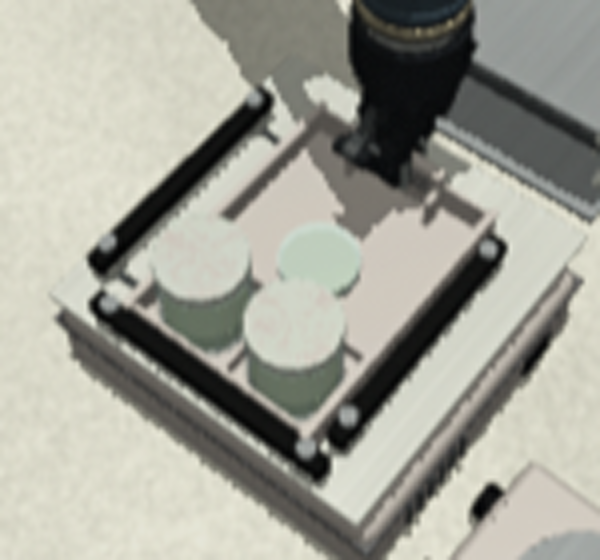

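```bash
python3 -m crank '[{"grip":1,"offset":[0,1,-0.5],"angular":[0,0,0]},{"grip":1,"offset":[0,2,-0.5],"angular":[0,0,0]},{"grip":0.85,"offset":[0,2,-0.5],"angular":[0,0,0]},{"grip":0.75,"offset":[0,2,-0.5],"angular":[0,0,0]},{"grip":0.6,"offset":[0,2,-0.5],"angular":[0,0,0]},{"grip":0.55,"offset":[0,2,-0.5],"angular":[0,0,0]},{"grip":0.55,"offset":[0,2,-0.5],"angular":[0,0,0]}]'
```

```text
t: 15.0
tcp_pos: [0.5717, -0.0176, 0.1361]
tool_rot: [-0.097, 0.995, -0.0, 0.0]
force: [0.7, 0.0, -0.6]
finger_gap: 0.449
```

```bash
python3 -m crank '[{"grip":0.55,"offset":[0,0,-10],"angular":[0,0,0]},{"grip":0.55,"offset":[0,0,-30],"angular":[0,0,0]},{"grip":0.55,"offset":[0,0,-55],"angular":[0,0,0]},{"grip":0.55,"offset":[0,0,-85],"angular":[0,0,0]},{"grip":0.55,"offset":[0,0,-110],"angular":[0,0,0]},{"grip":0.55,"offset":[0,0,-120],"angular":[0,0,0]},{"grip":1,"offset":[0,0,-120],"angular":[0,0,0]}]'
python3 - <<'E'
from fit import *
from station import vision
import cv2
goto([.484,.300,.134],101.04)
for n,(x,y,w,h) in {"top":(245,125,150,130),"scene":(200,190,150,140)}.items():
    i=vision.snapshot(n)["pixels"][:,:,::-1]; cv2.imwrite(f"pics/{n}15.png",cv2.resize(i[y:y+h,x:x+w],None,fx=4,fy=4,interpolation=cv2.INTER_CUBIC))
E
```

```text
t: 15.7
tcp_pos: [0.5725, -0.0174, 0.258]
tool_rot: [-0.097, 0.995, -0.001, 0.002]
force: [-0.2, -0.3, -0.9]
finger_gap: 0.293
tcp [ 0.5725 -0.0174  0.258 ] F [-0.2 -0.3 -0.9] gap 0.293 t 15.7
offset [ 26.2 328.8 123.3] ang [-0.1   0.22  0.06]
```

View pics/top15.png

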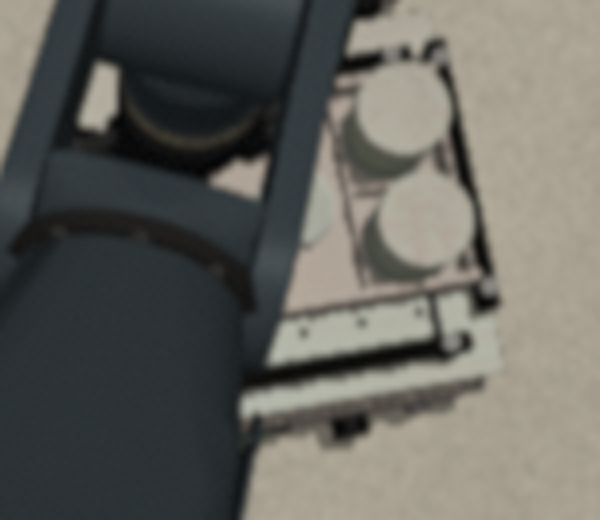

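View pics/scene15.png

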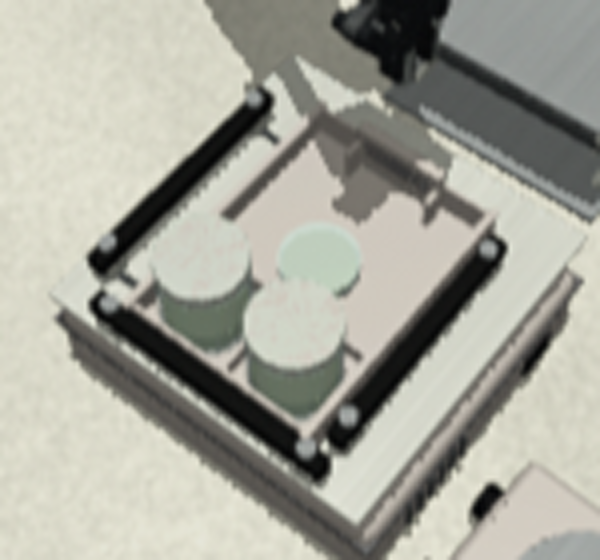

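Run:
```python
from fit import *
import fit
fit.SH=np.array([.5794,-.0986,0,.1919])
for u,v in((235,478),(518,430),(205,490),(540,430),(165,117),(440,70)): print(toshaker(back("top",(255+u/5,125+v/5),.146)).round(4))
SHm=[.5812,-.098,0,.1926]
w=world(SHm,[-160,-8,258]);print(w)
goto(w,101.04)
```

```text
[-0.1084  0.0601]
[-0.1091 -0.0918]
[-0.112   0.0768]
[-0.1111 -0.1033]
[0.0907 0.0613]
[ 0.0915 -0.0904]
[ 0.42568971 -0.13647791  0.258     ]
tcp [ 0.5709 -0.0171  0.2553] F [-0.3  0.6  0.1] gap 0.119 t 15.8
offset [165.5 -89.2  -2.5] ang [ 0.03 -0.08  0.06]
```

```bash
python3 -m crank '[{"grip":1,"offset":[10,-6,0],"angular":[0,0,0]},{"grip":1,"offset":[35,-20,0],"angular":[0,0,0]},{"grip":1,"offset":[65,-36,0],"angular":[0,0,0]},{"grip":1,"offset":[95,-52,0],"angular":[0,0,0]},{"grip":1,"offset":[125,-68,0],"angular":[0,0,0]},{"grip":1,"offset":[150,-82,0],"angular":[0,0,0]},{"grip":1,"offset":[163,-89,0],"angular":[0,0,0]},{"grip":1,"offset":[165,-89,0],"angular":[0,0,0]},{"grip":1,"offset":[165,-89,0],"angular":[0,0,0]}]'
python3 - <<'E'
from fit import *
from station import vision
import cv2
goto(world([.5812,-.098,0,.1926],[-160,-8,131]),101.04)
for n,(x,y,w,h) in {"top":(235,125,180,150),"scene":(180,150,150,150)}.items():
    i=vision.snapshot(n)["pixels"][:,:,::-1]; cv2.imwrite(f"pics/{n}16.png",cv2.resize(i[y:y+h,x:x+w],None,fx=4,fy=4,interpolation=cv2.INTER_CUBIC))
E
```

```text
t: 16.7
tcp_pos: [0.426, -0.1363, 0.2553]
tool_rot: [-0.096, 0.995, 0.001, -0.001]
force: [-0.5, -0.2, 1.2]
finger_gap: 0.003
tcp [ 0.426  -0.1363  0.2553] F [-0.5 -0.2  1.2] gap 0.003 t 16.7
offset [  0.2  -0.3 124.3] ang [ 0.08 -0.07 -0.02]
```

View pics/scene16.png

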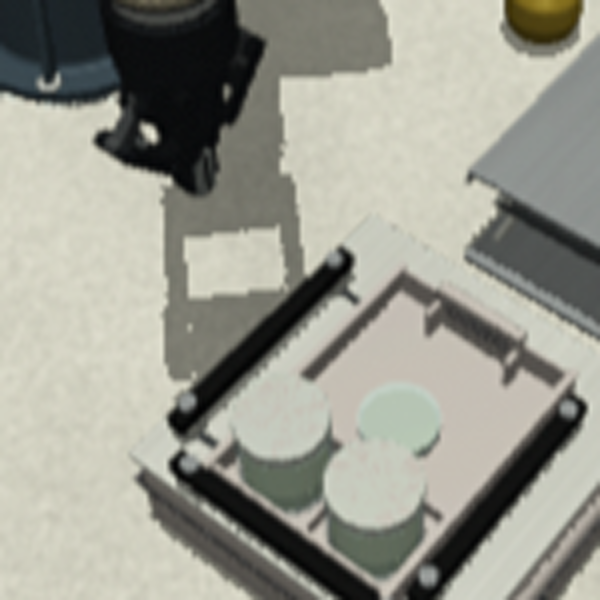

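View pics/top16.png

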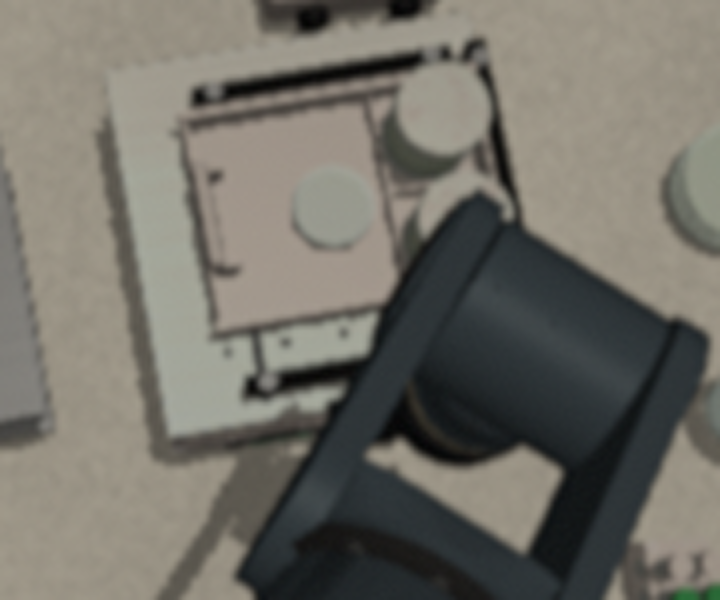

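```bash
python3 -m crank '[{"grip":1,"offset":[0,0,10],"angular":[0,0,0]},{"grip":1,"offset":[0,0,30],"angular":[0,0,0]},{"grip":1,"offset":[0,0,50],"angular":[0,0,0]},{"grip":1,"offset":[0,0,70],"angular":[0,0,0]},{"grip":1,"offset":[0,0,90],"angular":[0,0,0]},{"grip":1,"offset":[0,0,110],"angular":[0,0,0]},{"grip":1,"offset":[0,0,120],"angular":[0,0,0]},{"grip":1,"offset":[0,0,123],"angular":[0,0,0]},{"grip":1,"offset":[0,0,123],"angular":[0,0,0]}]'
python3 - <<'E'
from fit import *
from station import vision
import cv2
goto(world([.5812,-.098,0,.1926],[-160,-8,131]),101.04)
for n,(x,y,w,h) in {"scene":(180,170,120,100)}.items():
    i=vision.snapshot(n)["pixels"][:,:,::-1]; cv2.imwrite(f"pics/{n}17.png",cv2.resize(i[y:y+h,x:x+w],None,fx=6,fy=6,interpolation=cv2.INTER_CUBIC))
E
```

```text
t: 17.7
tcp_pos: [0.4269, -0.1361, 0.1327]
tool_rot: [-0.097, 0.995, 0.0, -0.0]
force: [-0.3, -0.7, 0.3]
finger_gap: -0.0
tcp [ 0.4269 -0.1361  0.1327] F [-0.3 -0.7  0.3] gap -0.0 t 17.7
offset [ 1.3 -0.1  1.7] ang [ 0.03 -0.03  0.09]
```

View pics/scene17.png

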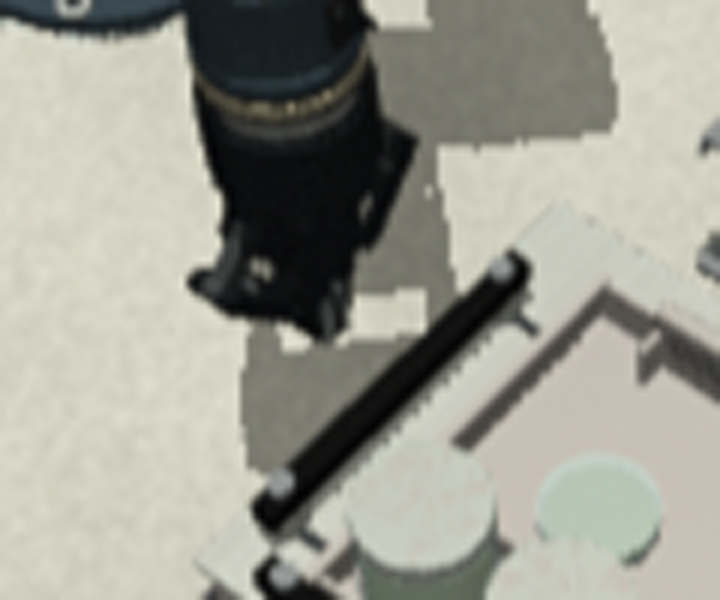

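```bash
python3 -m crank '[{"grip":1,"offset":[-2,0,1],"angular":[0,0,0]},{"grip":1,"offset":[-6,0,1.5],"angular":[0,0,0]},{"grip":1,"offset":[-11,0,1.5],"angular":[0,0,0]},{"grip":1,"offset":[-16,0,1.5],"angular":[0,0,0]},{"grip":1,"offset":[-19,0,1.5],"angular":[0,0,0]},{"grip":1,"offset":[-21,0,1.5],"angular":[0,0,0]},{"grip":1,"offset":[-22,0,1.5],"angular":[0,0,0]}]'
python3 -m crank '[{"grip":1,"offset":[-1,0,0],"angular":[0,0,0]},{"grip":1,"offset":[-3,0,0],"angular":[0,0,0]},{"grip":1,"offset":[-5,0,0],"angular":[0,0,0]},{"grip":1,"offset":[-6,0,0],"angular":[0,0,0]},{"grip":1,"offset":[-6,0,0],"angular":[0,0,0]}]'
```

```text
t: 18.45
tcp_pos: [0.4486, -0.1321, 0.1315]
tool_rot: [-0.097, 0.995, -0.0, 0.0]
force: [-0.2, -0.1, -0.1]
finger_gap: 0.002
t: 18.95
tcp_pos: [0.4545, -0.131, 0.1315]
tool_rot: [-0.097, 0.995, -0.0, 0.0]
force: [-0.3, -0.0, -0.3]
finger_gap: -0.001
```

```bash
python3 -m crank '[{"grip":1,"offset":[-1,0,0],"angular":[0,0,0]},{"grip":1,"offset":[-3,0,0],"angular":[0,0,0]},{"grip":1,"offset":[-5,0,0],"angular":[0,0,0]},{"grip":1,"offset":[-6,0,0],"angular":[0,0,0]},{"grip":1,"offset":[-6,0,0],"angular":[0,0,0]}]'
python3 - <<'E'
from fit import *
from station import vision
import cv2
goto(world([.5812,-.098,0,.1926],[-130,-8,131]),101.04)
for n,(x,y,w,h) in {"scene":(180,170,120,100)}.items():
    i=vision.snapshot(n)["pixels"][:,:,::-1]; cv2.imwrite(f"pics/{n}18.png",cv2.resize(i[y:y+h,x:x+w],None,fx=6,fy=6,interpolation=cv2.INTER_CUBIC))
E
```

```text
t: 19.45
tcp_pos: [0.4598, -0.1299, 0.1315]
tool_rot: [-0.097, 0.995, -0.0, -0.001]
force: [-2.2, -1.8, 1.1]
finger_gap: -0.002
tcp [ 0.4598 -0.1299  0.1315] F [-2.2 -1.8  1.1] gap -0.002 t 19.45
offset [4.7 0.  0.5] ang [ 0.   -0.06  0.08]
```

View pics/scene18.png

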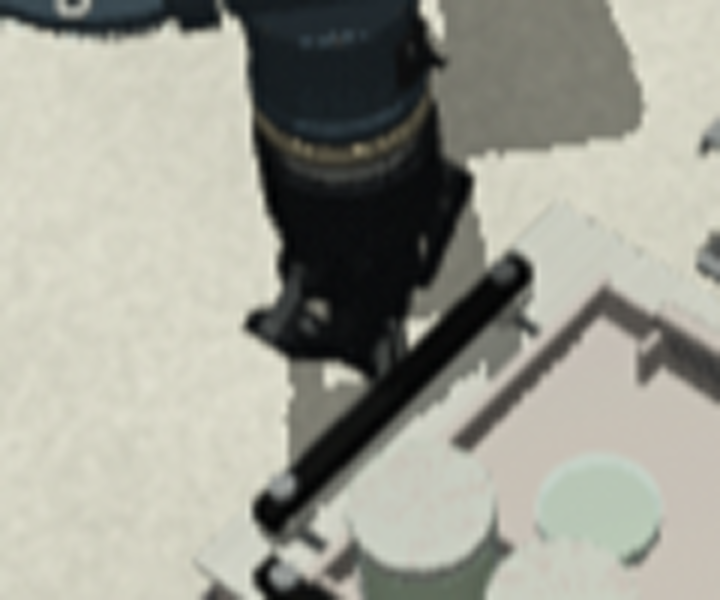

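```bash
python3 -m crank '[{"grip":1,"offset":[-2,0,0],"angular":[0,0,0]},{"grip":1,"offset":[-5,0,0],"angular":[0,0,0]},{"grip":1,"offset":[-9,0,0],"angular":[0,0,0]},{"grip":1,"offset":[-13,0,0],"angular":[0,0,0]},{"grip":1,"offset":[-17,0,0],"angular":[0,0,0]},{"grip":1,"offset":[-21,0,0],"angular":[0,0,0]},{"grip":1,"offset":[-23,0,0],"angular":[0,0,0]},{"grip":1,"offset":[-25,0,0],"angular":[0,0,0]},{"grip":1,"offset":[-25,0,0],"angular":[0,0,0]}]'
python3 - <<'E'
from fit import *
from station import vision
import cv2
goto(world([.5812,-.098,0,.1926],[-90,-8,131]),101.04)
for n,(x,y,w,h) in {"scene":(195,180,150,140)}.items():
    i=vision.snapshot(n)["pixels"][:,:,::-1]; cv2.imwrite(f"pics/{n}19.png",cv2.resize(i[y:y+h,x:x+w],None,fx=4,fy=4,interpolation=cv2.INTER_CUBIC))
E
```

```text
t: 20.4
tcp_pos: [0.4852, -0.1248, 0.1315]
tool_rot: [-0.097, 0.995, 0.0, 0.0]
force: [-1.2, -1.2, 0.6]
finger_gap: -0.0
tcp [ 0.4852 -0.1248  0.1315] F [-1.2 -1.2  0.6] gap -0.0 t 20.4
offset [-9.3 -0.   0.5] ang [-0.    0.05  0.05]
```

View pics/scene19.png

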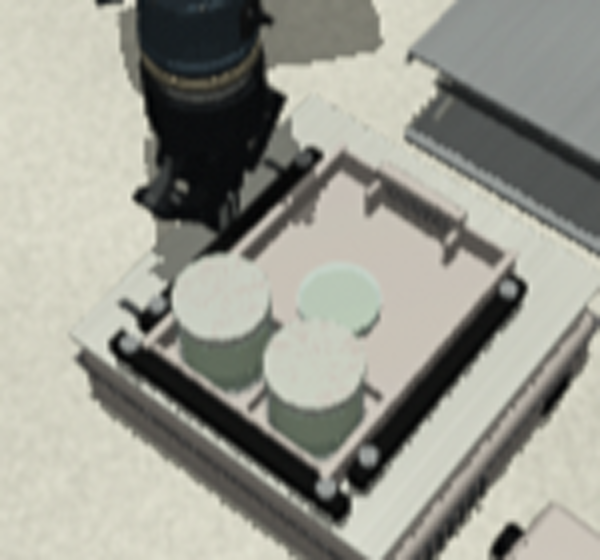

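Clamp bar near the tray (its face along (155,300)–(315,155) in the crop). Going on slowly.

```bash
python3 -m crank '[{"grip":1,"offset":[-1,0,0],"angular":[0,0,0]},{"grip":1,"offset":[-2.5,0,0],"angular":[0,0,0]},{"grip":1,"offset":[-4,0,0],"angular":[0,0,0]},{"grip":1,"offset":[-5,0,0],"angular":[0,0,0]},{"grip":1,"offset":[-5,0,0],"angular":[0,0,0]}]'
python3 -m crank '[{"grip":1,"offset":[-1,0,0],"angular":[0,0,0]},{"grip":1,"offset":[-2,0,0],"angular":[0,0,0]},{"grip":1,"offset":[-3,0,0],"angular":[0,0,0]},{"grip":1,"offset":[-3,0,0],"angular":[0,0,0]}]'
```

```text
t: 20.95
tcp_pos: [0.4897, -0.124, 0.1315]
tool_rot: [-0.097, 0.995, 0.0, 0.0]
force: [-2.3, -0.6, 0.7]
finger_gap: -0.002
t: 21.35
tcp_pos: [0.4918, -0.1235, 0.1315]
tool_rot: [-0.097, 0.995, 0.0, -0.001]
force: [-4.0, -3.1, 1.7]
finger_gap: 0.002
```

```bash
python3 -m crank '[{"grip":1,"offset":[-1,0,0],"angular":[0,0,0]},{"grip":1,"offset":[-2,0,0],"angular":[0,0,0]},{"grip":1,"offset":[-2,0,0],"angular":[0,0,0]}]'
```

```text
t: 21.65
tcp_pos: [0.4936, -0.1232, 0.1315]
tool_rot: [-0.097, 0.995, 0.0, -0.001]
force: [-5.4, -3.1, 2.4]
finger_gap: 0.002
```

```bash
python3 -m crank '[{"grip":1,"offset":[-1,0,0],"angular":[0,0,0]},{"grip":1,"offset":[-1,0,0],"angular":[0,0,0]},{"grip":1,"offset":[-1,0,0],"angular":[0,0,0]}]'
```

```text
t: 21.95
tcp_pos: [0.4936, -0.1232, 0.1315]
tool_rot: [-0.097, 0.995, 0.0, -0.002]
force: [-7.2, -4.2, 3.7]
finger_gap: -0.002
```

```bash
python3 -m crank '[{"grip":1,"offset":[-1,0,0],"angular":[0,0,0]},{"grip":1,"offset":[-1,0,0],"angular":[0,0,0]},{"grip":1,"offset":[-1,0,0],"angular":[0,0,0]}]'
```

```text
t: 22.25
tcp_pos: [0.4936, -0.1231, 0.1315]
tool_rot: [-0.097, 0.995, 0.0, -0.003]
force: [-9.6, -4.7, 5.5]
finger_gap: -0.003
```

Run:
```python
from fit import *
from station import vision
import cv2
goto(world([.5812,-.098,0,.1926],[-90,-8,131]),101.04)
for n,(x,y,w,h) in {"scene":(205,200,120,100)}.items():
    i=vision.snapshot(n)["pixels"][:,:,::-1]; cv2.imwrite(f"pics/{n}20.png",cv2.resize(i[y:y+h,x:x+w],None,fx=6,fy=6,interpolation=cv2.INTER_CUBIC))
```

```text
tcp [ 0.4936 -0.1231  0.1315] F [-9.6 -4.7  5.5] gap -0.003 t 22.25
offset [-0.8 -0.1  0.5] ang [ 0.04 -0.36  0.15]
```

View pics/scene20.png

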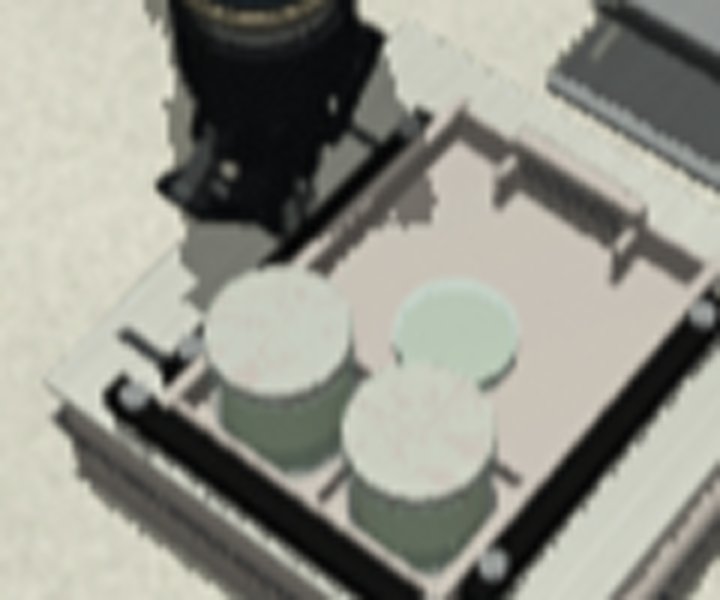

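```bash
python3 -m crank '[{"grip":1,"offset":[-0.4,0,0],"angular":[0,0,0]},{"grip":1,"offset":[-0.4,0,0],"angular":[0,0,0]},{"grip":1,"offset":[-0.4,0,0],"angular":[0,0,0]},{"grip":1,"offset":[-0.4,0,0],"angular":[0,0,0]},{"grip":1,"offset":[-0.4,0,0],"angular":[0,0,0]},{"grip":1,"offset":[-0.4,0,0],"angular":[0,0,0]},{"grip":1,"offset":[-0.4,0,0],"angular":[0,0,0]},{"grip":1,"offset":[-0.4,0,0],"angular":[0,0,0]},{"grip":1,"offset":[-0.4,0,0],"angular":[0,0,0]},{"grip":1,"offset":[-0.4,0,0],"angular":[0,0,0]}]'
```

```text
t: 23.3
tcp_pos: [0.4936, -0.1231, 0.1315]
tool_rot: [-0.097, 0.995, 0.0, -0.004]
force: [-10.7, -5.8, 5.7]
finger_gap: -0.003
```

```bash
python3 -m crank '[{"grip":1,"offset":[1.5,0,0],"angular":[0,0,0]},{"grip":1,"offset":[3,0,0],"angular":[0,0,0]},{"grip":1,"offset":[6,0,0],"angular":[0,0,0]},{"grip":1,"offset":[12,0,0],"angular":[0,0,0]},{"grip":1,"offset":[20,0,0],"angular":[0,0,0]},{"grip":1,"offset":[30,0,0],"angular":[0,0,0]},{"grip":1,"offset":[35,0,-20],"angular":[0,0,0]},{"grip":1,"offset":[38,0,-55],"angular":[0,0,0]},{"grip":1,"offset":[40,0,-95],"angular":[0,0,0]},{"grip":1,"offset":[40,0,-120],"angular":[0,0,0]}]'
python3 -m crank '[{"grip":1,"offset":[5,0,-5],"angular":[0,0,0]},{"grip":1,"offset":[10,-25,-5],"angular":[0,0,0]},{"grip":1,"offset":[15,-60,-5],"angular":[0,0,0]},{"grip":1,"offset":[15,-95,-5],"angular":[0,0,0]},{"grip":1,"offset":[15,-120,-5],"angular":[0,0,0]},{"grip":1,"offset":[15,-130,-5],"angular":[0,0,0]},{"grip":1,"offset":[15,-130,-5],"angular":[0,0,0]}]'
python3 - <<'E'
from fit import *
from station import vision
import cv2
goto(world([.5812,-.098,0,.1926],[-90,-8,131]),101.04)
for n,(x,y,w,h) in {"top":(250,125,140,120),"scene":(205,190,130,120)}.items():
    i=vision.snapshot(n)["pixels"][:,:,::-1]; cv2.imwrite(f"pics/{n}21.png",cv2.resize(i[y:y+h,x:x+w],None,fx=5,fy=5,interpolation=cv2.INTER_CUBIC))
    cv2.imwrite(f"pics/{n}full.png",i)
E
```

```text
t: 24.3
tcp_pos: [0.4575, -0.1307, 0.2539]
tool_rot: [-0.097, 0.995, -0.001, 0.001]
force: [0.2, -0.2, 0.2]
finger_gap: 0.002
t: 25.0
tcp_pos: [0.4671, -0.2613, 0.2553]
tool_rot: [-0.096, 0.995, 0.001, -0.001]
force: [-0.1, 1.0, 0.8]
finger_gap: 0.004
tcp [ 0.4671 -0.2613  0.2553] F [-0.1  1.   0.8] gap 0.004 t 25.0
offset [-53.2 130.3 124.5] ang [ 0.1  -0.07 -0.05]
```

View pics/top21.png

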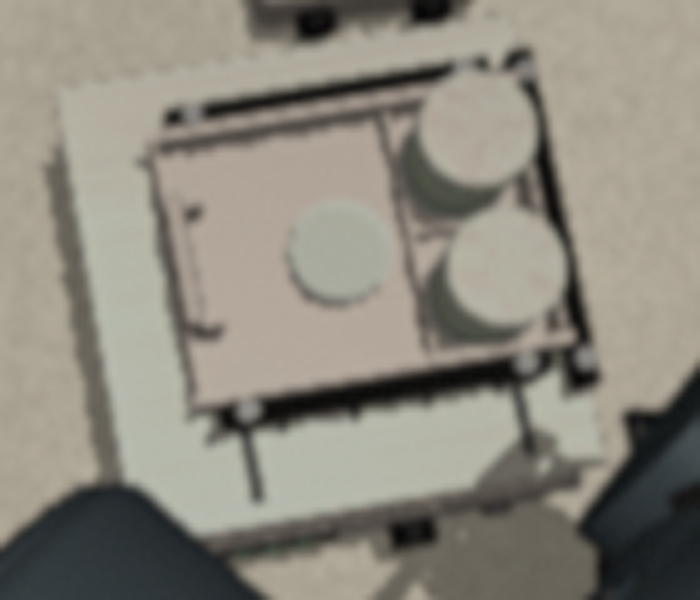

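View pics/scene21.png

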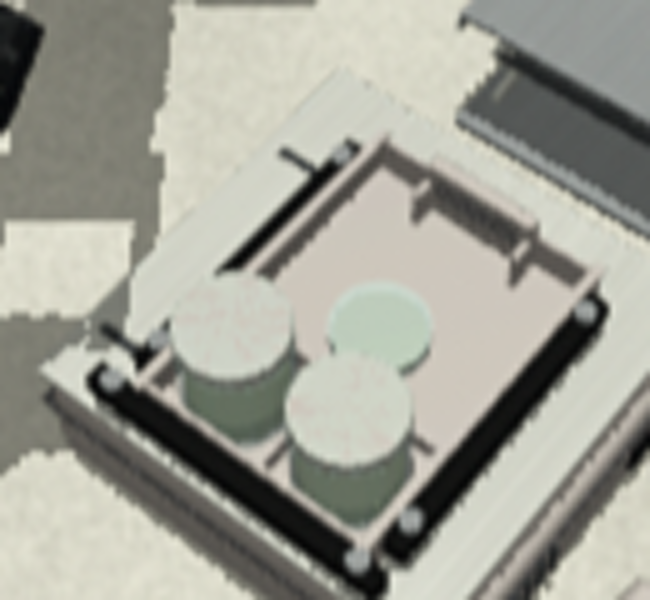

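View pics/topfull.png

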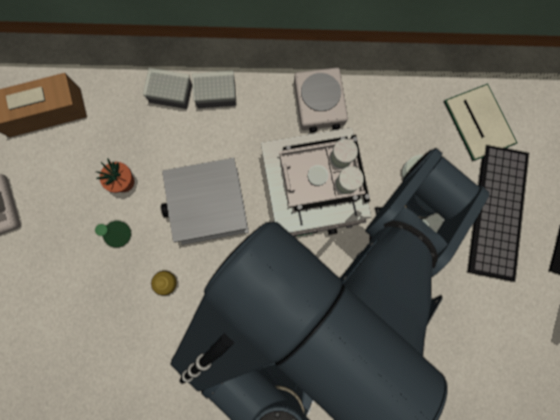

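Run:
```python
from fit import *
import fit,cv2
fit.SH=np.array([.5794,-.0986,0,.1919])
for u,v in((250,410),(530,363),(190,112),(468,64)): print("bolt",toshaker(back("top",(250+u/5,125+v/5),.146)).round(4))
for u,v in((152,152),(197,408),(580,345)): print("rim",toshaker(back("top",(250+u/5,125+v/5),.149)).round(4))
a=cv2.imread("pics/topfull.png");cv2.imwrite("pics/z.png",cv2.resize((a[130:165,275:360]*1.4).clip(0,255).astype("uint8"),None,fx=9,fy=9,interpolation=cv2.INTER_NEAREST))
a=cv2.imread("pics/scenefull.png");cv2.imwrite("pics/z2.png",cv2.resize(a[235:310,260:335],None,fx=8,fy=8,interpolation=cv2.INTER_CUBIC))
```

```text
bolt [-0.072   0.0587]
bolt [-0.0727 -0.0924]
bolt [0.0935 0.0608]
bolt [ 0.0945 -0.0927]
rim [0.0742 0.0851]
rim [-0.0666  0.0863]
rim [-0.0682 -0.1198]
```

View pics/z.png

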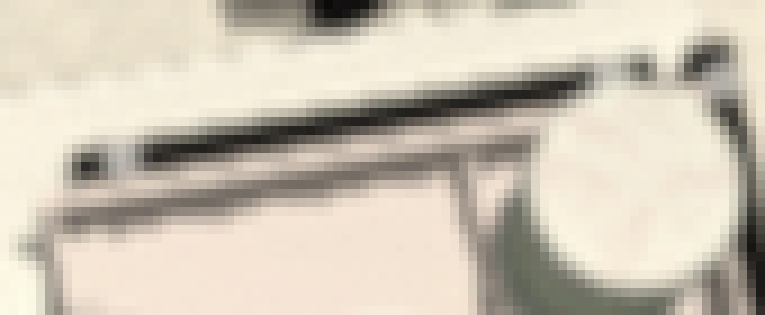

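View pics/z2.png

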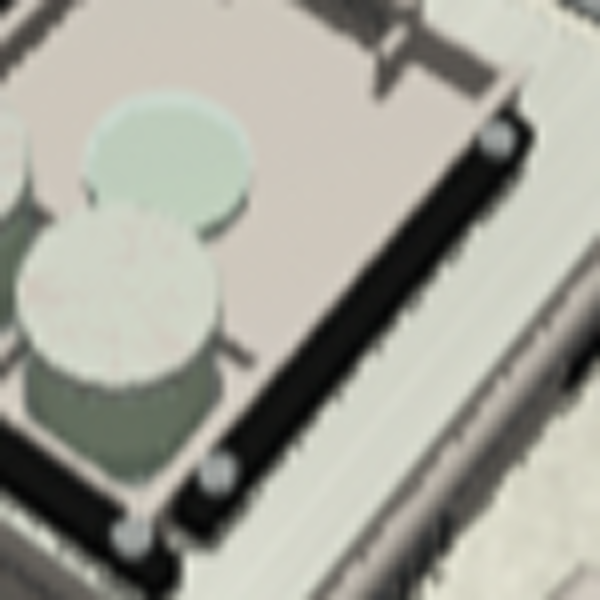

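Run:
```python
from station import manip
s=manip.sense(); print(s["t"],abs(s["qd"]).max(),s["force"].round(1)); print(manip.sign_off())
```

```text
25.1 0.015109063063789101 [1.  0.3 0.2]
the job is handed in; nothing more can be done
None
```

I slid the tray across the gap by its tail grip onto the platform, pressed it home and clamped it. I handed the job in at t = 25.1 s, and no verdict was reported.

- **Crossing:** the tool stayed level to within about 0.1°, pressing down on the tray with 3 to 8 N while it was on the jack. The tail came off the jack and settled softly onto the platform.
- **End bar:** I held a push of about 8 to 10 N at the wrist for over a second, with the tray stopped against the bar.
- **Clamp:** it came to a hard stop and I held about 11.6 N at the wrist for 1 s. Less the bar's roughly 3 N of friction, that is about 8 to 9 N on the tray. I then backed the arm clear.
- **Last pictures:** the clamp bolts read -72 mm in the shaker frame, which is where a fully clamped bar should be. No platform shows between the tray and the bars, both jars stand in their bays, and the dish lies flat. The bystanders I could still see in the top view had not moved; the arm hid some of the others.
- **Disagreements:** the distance between the side-bar and clamp bolts came out 2.4 mm too large. The nose rim read -120 mm against -115 mm expected. I put both down to pixel size (about 2.5 mm) and calibration, because the hard stops in force agree with contact.

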